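Set the porcelain plates out of the drying cabinet onto the leaning rack

TASK

First clear what lies on the bench in the way of the drying cabinet's door (a marker, a pair of broad tweezers, or both) into the enamel tray. Then swing the cabinet door wide open (70 degrees or more), lift each porcelain plate out of the bin on the inside of the door and lean it on the rack, side by side with the others, its lower edge up against the lip and its back resting against the rail, without letting any fall over. Finally shut the door, and leave the small dropper bottles behind the rack where they stand.

Things in the scene. Friction and masses are not known exactly. Their poses are not given: they have to be found in the camera images.
- cabinet: grey drying cabinet fixed to the bench, 95 mm deep (x), 195 mm wide (y), 228 mm tall; origin at the centre of its underside; its open front faces its own -x, towards the robot, closed by the door, with a header strip over the door from 205 mm up. What lies in front of it is in the door's sweep
- door (a joint): hinge of the cabinet door, rad: 0 shut, grows as the door swings out towards the robot (clockwise from above), up to 1.75; upright hinge at the left (+y) front edge. The door (aluminium frame, clear pane) stays where it is left (friction about 0.12 N m). It is 192 mm wide, 16 mm thick and spans heights 12 to 204 mm
- door_hinge (a point): point on the hinge axis at bench height, in the plane of the door's inner face; turns with the door: x normal to it (into the cabinet when shut), door extends to -y, z up. A grey bin on the inner face swings with the door: 76 mm deep, 34 to 160 mm from the hinge, floor at height 85 mm, outer walls to 135 mm, ribs between slots to 130 mm; slots square to the door 53, 97, 141 mm from the hinge
- door_handle (a point): grip point on the handle, an upright round steel bar 10 mm thick, 165 mm from the hinge, axis 37 mm in front of the door's outer face, from 100 to 200 mm above the bench (joined to the door at its ends). The point is on the bar's axis 180 mm above the bench and moves with the door; can be pinched from above with the fingers side by side along the door
- rack: aluminium rack fixed to the bench; origin centre of underside. Base 70 (x) by 224 mm (y), 10 mm thick; lip 10 mm high above the base along y, inner face at x = +22 mm; 8 mm round rail along y at x = -9 mm, axis 69 mm above the bench, on posts at y = +-108 mm. A plate with its lower edge against the lip (origin x = 18, z = 11 mm), top leaning to -x on the rail, tilts 0.31 rad; room for three
- tray: shallow pale enamel tray fixed to the bench, 144 mm (x) by 215 mm (y), rim 24 mm high, thin floor (things in it lie at about bench height); origin at the centre of its underside
- marker: felt marker lying down, 157 mm long (along its x), 17 mm wide, 19 mm tall; origin under its centre on the bench. May be absent
- tweezers: steel broad tweezers lying on edge, 136 mm long (along its x), 16 mm wide, 17 mm tall; origin under the centre; grasp across the middle. May be absent
- dropper_bottle_1: small brown dropper bottle, 33 mm across, 79 mm tall, standing behind the rack; bystander; origin at the centre of its underside
- plate_1: white porcelain plate, 8 mm thick (its x axis), 60 mm wide (y), 110 mm tall (z), about 0.15 kg, same front and back; origin at the centre of its lower edge face, z up along its height. Starts upright in one of the three slots (11 mm wide, 44 mm apart) of the bin on the inside of the door, 65 mm of it showing above the slots. Two or three plates are present
- plate_2: white porcelain plate, 8 mm thick (its x axis), 60 mm wide (y), 110 mm tall (z), about 0.15 kg, same front and back; origin at the centre of its lower edge face, z up along its height. Starts upright in one of the three slots (11 mm wide, 44 mm apart) of the bin on the inside of the door, 65 mm of it showing above the slots. Two or three plates are present
- plate_3: white porcelain plate, 8 mm thick (its x axis), 60 mm wide (y), 110 mm tall (z), about 0.15 kg, same front and back; origin at the centre of its lower edge face, z up along its height. Starts upright in one of the three slots (11 mm wide, 44 mm apart) of the bin on the inside of the door, 65 mm of it showing above the slots. Two or three plates are present

How it is judged:
By the outcome, as a careful person would: the job done as asked, in the order asked, and still so for the second after the job is handed in, with the robot touching nothing.
Of marker, tweezers only 1 to 2 are there at a start; the rules pass over those that are not, and their reading is None.
Of plate_1, plate_2, plate_3 only 2 to 3 are there at a start; the rules pass over those that are not, and their reading is None.
At some moment in a run one of marker, tweezers may be knocked a few centimetres aside while the robot is not near it.
It also fails if it takes over 210 s, if anything falls off the work surface, if the arm or the gripper's body presses on something with over 40 N, if the wrist force passes 120 N, or if a joint passes its speed limit or range.

ROBOT

A 6-joint arm with a two-finger parallel gripper is mounted at the origin on a cart in front of the work surface, level with it; the furniture and walls round the work are solid. World frame = base frame: x ahead of the robot, y to its left, z up, the work surface at z = 0. Lengths are in m, angles in rad, forces in N, time in s.
With the tool pointing down it reaches from about 0.25 to 0.85 m from the base axis. Payload 12.5 kg.
Tool frame: the origin (TCP) lies between the finger pads; the fingertips stand 17 mm ahead of it and the grasp point (between the pads) lies 2 mm behind it; z points along the fingers, y is the direction in which the jaws open and shut (so a half turn about z gives the same grasp; the last joint's range is limited). The gripper opens to 93 mm and grips with 3 to 60 N. Pads are 15 mm wide; open, the fingers measure 128 mm over their backs; the gripper's body (75 mm by 188 mm) begins 65 mm behind the grasp point.
Start: joints at [-1.426, 0.351, 1.652, -0, 1.139, -0.085], TCP at [0.125, -0.536, 0.236] pointing down, gripper open.
Joint ranges: [-2.75, 2.75], [-0.79, 2.1], [0.01, 2.65], [-1.57, 4.71], [0.07, 3.14], [-2.87, 2.87]. Speed limits (rad/s): [2.22, 2.22, 2.79, 3.14, 3.14, 3.14].

INTERFACE

Orientations are given as a rotation vector (axis times angle).
In Python, from workcell import r gives the robot as it stands. The module is installed in compiled form; this text tells all that it offers.
- The arm moves only by the tool drive_tool, never from a script. Its argument "rows" is one flat list of numbers, 7 for each row, row after row: the shift along the tool's x, y, z in mm, then the turn, a rotation vector about the tool's x, y, z in rad, then the gripper's target within -1 to 1 (fully open at 1, half-way at 0, shut at -1). In form: [tx, ty, tz, rx, ry, rz, fingers, tx, ty, tz, rx, ry, rz, fingers, ...]. A call has 1 to 10 rows; each row is the pose to reach, as a shift and turn from the pose commanded when the call began, along the tool's axes at that moment; what a row does not reach only later rows make up. A row lasts 1/12 s, in which the tool goes at most 41.7 mm and 7.16 degrees, less where a joint would pass 70% of its speed; a pose out of reach is approached as far as the arm can. A call with a gripper value outside its range is refused whole. The fingers move at their own pace and stop on an object; "squeeze" is the grip in N (left out, the last holds). Time passes only in rows, so rows that repeat a pose let the fingers close. It gives the time, the measured TCP pose, the force and the opening at its end, in the units of the state.
- r.get_state(): the state, without advancing time (a new reading comes with each control period).
- r.snapshot(name): name is "side" or "top" or "wrist"; returns a dict with "img" (384x512x3 uint8, red, green, blue), "fx", "fy", "cx", "cy" (pixels), "R" (3x3) and "t" (3): a world point X has camera coordinates R X + t. Camera axes: x right, y down, z forward; pixel columns grow to the right and rows downward; lengths in m; the calibration is good to about 2 mm. A picture is of the moment at which its call begins. There is no depth.
- r.job_done(): hands the job in, once; it reports no verdict.
Trained networks look in a picture, given as the dict that the camera call returned (one of the last four; its "shot" number tells which), for a name from the list of things; names that differ only in an ending like _2 or _b are one class to them, and where a whole thing is asked for, a point or a joint stands for the part that bears it (a point fixed in the world has none). Each returns a list of dicts, best first, with "p" (0 to 1); they miss things now and then, are a little off and sometimes report something else, mostly with a low value. They report only what shows in the picture. A call takes as long as a camera call.
- r.boxes_of(query, picture): "extent" ([left, top, width, height] in pixels, round what is visible of it).
The state is a dict: "t": time; "joints": joint angles; "qd": joint speeds; "joint_torque": joint torques, N m; "tcp_pos": TCP position; "ee_rot": TCP orientation; "wrist_force": force on the tool from outside, world axes, zero at the start; "moment": the same for the moment, N m; "grip_width": opening from 0.0 (shut) to 1.0 (fully open).
Only numpy, scipy, OpenCV 4.12 (cv2) and the standard library are available. Lean on these libraries where they do the work, as an engineer would, in place of code of your own. Each camera call takes 0.05 s, during which the arm holds its last target. There are 200 camera calls.

## Working session

There is one attempt and no reset: what is moved stays moved. The work goes in short steps, Python scripts to look and compute and a tool call to move; the robot and the scene stay as the last step left them, time stands still between calls to the robot, and variables do not carry over. Pictures are saved under pics/ and viewed, about 12 in all and at most 16, crops included, and the job is handed in when it is done.

Besides the shell and the picture viewer there is one more tool, called by a JSON object that holds its "op" and its "data", one argument or row to a line. drive_tool: Moves the arm, as the interface text tells. Its arguments: {"type":"object","properties":{"rows":{"type":"array"},"squeeze":{"type":"number"}},"required":["rows"]}

```bash
mkdir -p pics; ls
cat > h.py <<'E'
import numpy as np, cv2
from scipy.spatial.transform import Rotation as Rn
from workcell import r
def save(s,n): cv2.imwrite('pics/'+n+'.png',cv2.cvtColor(s['img'],cv2.COLOR_RGB2BGR))
def onplane(s,u,v,z):
    d=np.array([(u-s['cx'])/s['fx'],(v-s['cy'])/s['fy'],1.]); R=np.array(s['R']);c=-R.T@s['t'];d=R.T@d
    return c+d*(z-c[2])/d[2]
def proj(s,X):
    p=(np.array(s['R'])@np.array(X).T).T+s['t']; return np.stack([s['fx']*p[...,0]/p[...,2]+s['cx'],s['fy']*p[...,1]/p[...,2]+s['cy']],-1)
def tri(ss,uv):
    A=[];b=[]
    for s,(u,v) in zip(ss,uv):
        R=np.array(s['R']);t=np.array(s['t'])
        for k,f,c in((u,s['fx'],s['cx']),(v,s['fy'],s['cy'])): 
            pass
        A+=[R[0]-(u-s['cx'])/s['fx']*R[2],R[1]-(v-s['cy'])/s['fy']*R[2]]
        b+=[-t[0]+(u-s['cx'])/s['fx']*t[2],-t[1]+(v-s['cy'])/s['fy']*t[2]]
    return np.linalg.lstsq(np.array(A),np.array(b),rcond=None)[0]
E
python3 - <<'E'
from h import *
st=r.get_state(); print(st)
ims=[]
for n in('top','side'):
    s=r.snapshot(n); save(s,n+'0'); c=-np.array(s['R']).T@s['t']; print(n,c.round(3),s['R'],s['fx'],s['cx'],s['cy'])
    for q in('cabinet','door','door_handle','rack','tray','marker','tweezers','dropper_bottle_1','plate_1'):
        for b in r.boxes_of(q,s)[:4]: print(q,round(b['p'],2),np.round(b['extent']))
E
```

```text
pics
{'t': 0.0, 'joints': array([-1.42559947e+00,  3.51248149e-01,  1.65241444e+00, -1.81254020e-05,
        1.13907592e+00, -8.45826344e-02]), 'qd': array([-5.09664169e-04,  2.38536398e-03,  9.67275843e-06,  4.16996559e-04,
       -1.24386716e-03,  5.13597690e-04]), 'joint_torque': array([ 8.03328312e-04, -4.97327507e+01, -2.85255146e+01,  6.99421903e-02,
        2.57246371e-02, -1.27176199e-04]), 'tcp_pos': array([ 0.12525376, -0.53522392,  0.23509855]), 'ee_rot': array([-3.11974283e+00, -3.60023873e-01,  8.03526505e-05]), 'wrist_force': array([-0.64428038,  0.61827342, -0.38692879]), 'moment': array([0.02518814, 0.03060415, 0.03027812]), 'grip_width': 1.0021917999897738}
top [-0.147 -0.101  1.029] [[-0.05114098 -0.99861532  0.01233017]
 [-0.78636028  0.03265391 -0.61690456]
 [ 0.61564772 -0.04124506 -0.78694138]] 483.45379981580965 262.38937670500223 190.32881753277968
cabinet 0.65 [170. 117.  25.  52.]
side [-0.291 -0.502  0.606] [[ 0.3748799  -0.92696784  0.01398888]
 [-0.41212577 -0.18014832 -0.89313993]
 [ 0.83043206  0.32905503 -0.44956132]] 491.41921188472156 253.16971885449868 190.00426833284322
cabinet 0.67 [166. 122. 104. 115.]
door 0.7 [168. 142.  85.  91.]
door_handle 0.65 [167. 143.  84.  87.]
rack 0.84 [275. 222.  71.  55.]
tray 0.96 [231. 258. 125.  77.]
marker 0.66 [140. 229.  51.  42.]
tweezers 0.95 [175. 244.  45.  32.]
tweezers 0.33 [164. 142.  90.  91.]
dropper_bottle_1 0.82 [350. 213.  15.  19.]
```

Run:
```python
import cv2,numpy as np
a=cv2.imread('pics/top0.png');b=cv2.imread('pics/side0.png')
cv2.imwrite('pics/c0.png',np.vstack([cv2.resize(a[60:300,100:460],(780,520),interpolation=3)]))
cv2.imwrite('pics/c1.png',cv2.resize(b[100:360,120:400],(646,600),interpolation=3))
```

```text
(no output)
```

View pics/c0.png

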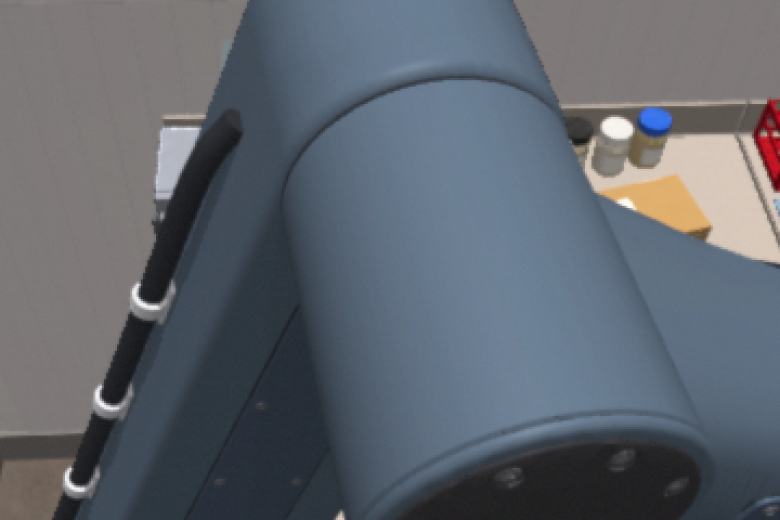

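View pics/c1.png

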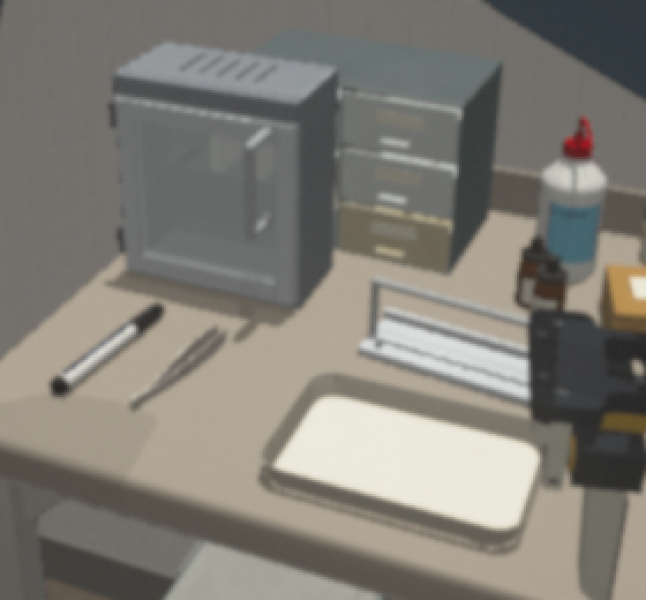

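Run:
```python
from h import *
s=r.snapshot('side')
k=260/600
for n,u,v,z in [('mk a',60,386,.01),('mk b',155,312,.01),('tw a',133,405,.01),('tw b',222,335,.01),('cab FL',128,266,0.005),('cab FR',295,303,0),('cab BR',333,267,0),
 ('tray nl',262,478,.0),('tray fl',325,378,.024),('tray nr',500,545,0),('rack nearL',360,350,.01),('rack nl top',375,282,.07),('bottle1',550,305,0),('handle top',262,130,.2),('hdl bot',258,232,.1)]:
    print(n,onplane(s,120+u*280/646,100+v*k,z).round(3))
```

```text
mk a [0.396 0.004 0.01 ]
mk b [ 0.537 -0.014  0.01 ]
tw a [ 0.397 -0.07   0.01 ]
tw b [ 0.526 -0.092  0.01 ]
cab FL [0.614 0.061 0.005]
cab FR [ 0.622 -0.128  0.   ]
cab BR [ 0.707 -0.137  0.   ]
tray nl [ 0.364 -0.206  0.   ]
tray fl [ 0.481 -0.215  0.024]
tray nr [ 0.364 -0.401  0.   ]
rack nearL [ 0.554 -0.222  0.01 ]
rack nl top [ 0.581 -0.225  0.07 ]
bottle1 [ 0.722 -0.368  0.   ]
handle top [ 0.589 -0.107  0.2  ]
hdl bot [ 0.576 -0.108  0.1  ]
```

{"op": "drive_tool", "data": {
  "rows": [367, -361, -185, 0, 0, 0.23, 1, 367, -361, -185, 0, 0, 0.23, 1, 367, -361, -185, 0, 0, 0.23, 1, 367, -361, -185, 0, 0, 0.23, 1, 367, -361, -185, 0, 0, 0.23, 1, 367, -361, -185, 0, 0, 0.23, 1, 367, -361, -185, 0, 0, 0.23, 1, 367, -361, -185, 0, 0, 0.23, 1, 367, -361, -185, 0, 0, 0.23, 1, 367, -361, -185, 0, 0, 0.23, 1]
}}

```text
t: 1.88
tcp_pos: [0.3353, -0.2023, 0.3775]
ee_rot: [3.141, -0.001, 0.001]
wrist_force: [0.7, -0.7, -0.4]
grip_width: 0.999
```

```bash
cat >> h.py <<'E'
def pose(psi,tilt=0):
    # tilt: rotate the tool about world y (jaws along x, psi=pi/2): positive leans the tool so its z goes to +x
    R=np.array([[np.cos(psi),np.sin(psi),0],[np.sin(psi),-np.cos(psi),0],[0,0,-1]]).T
    R=np.array([[np.cos(psi),np.sin(psi),0],[np.sin(psi),-np.cos(psi),0],[0,0,-1.]])
    return Rn.from_euler('y',-tilt).as_matrix()@R
def go(p,psi,tilt=0,st=None):
    st=st or r.get_state(); R0=Rn.from_rotvec(st['ee_rot']).as_matrix()
    d=R0.T@(np.array(p)-st['tcp_pos'])*1000; w=Rn.from_matrix(R0.T@pose(psi,tilt)).as_rotvec()
    print('shift',d.round(1),'turn',w.round(3)); return d,w
E
python3 - <<'E'
from h import *
st=r.get_state(); print(st['t'],st['tcp_pos'],st['joints'].round(2))
R=Rn.from_rotvec(st['ee_rot']).as_matrix(); print(R.round(2)); go([.40,-.10,.42],0)
E
```

```text
1.8833 [ 0.33526998 -0.20226259  0.37751994] [-0.66 -0.08  1.8  -0.    1.42  0.91]
[[ 1. -0.  0.]
 [-0. -1. -0.]
 [ 0.  0. -1.]]
shift [  64.7 -102.3  -42.5] turn [ 0.001 -0.001 -0.001]
```

{"op": "drive_tool", "data": {
  "rows": [20, -80, -70, 0, 0, 0, 1, 20, -80, -70, 0, 0, 0, 1, 20, -80, -70, 0, 0, 0, 1, 20, -80, -70, 0, 0, 0, 1]
}}

```text
t: 2.22
tcp_pos: [0.3559, -0.1218, 0.45]
ee_rot: [3.14, 0.005, 0.009]
wrist_force: [0.7, -0.8, 1.0]
grip_width: 0.995
```

Run:
```python
from h import *
ims=[]
for n in('top','wrist','side'):
    s=r.snapshot(n); save(s,n+'1'); c=-np.array(s['R']).T@s['t']; print(n,c.round(3),np.array(s['R'])[2].round(2))
    for q in('marker','tweezers','rack','tray','dropper_bottle_1','plate_1','door_handle','cabinet'):
        for b in r.boxes_of(q,s)[:3]: 
            if b['p']>.3: print(q,round(b['p'],2),np.round(b['extent']))
    ims.append(cv2.cvtColor(s['img'],cv2.COLOR_RGB2BGR))
cv2.imwrite('pics/v1.png',np.vstack([cv2.resize(ims[1],(800,600))]))
cv2.imwrite('pics/v2.png',cv2.resize(ims[2][90:360,110:470],(800,600),interpolation=2))
```

```text
top [-0.147 -0.101  1.029] [ 0.62 -0.04 -0.79]
marker 0.96 [196. 223.  16.  57.]
tweezers 0.6 [227. 233.  13.  40.]
rack 0.66 [288. 197.  90.  24.]
tray 0.66 [283. 232. 100.  60.]
tray 0.35 [291. 198.  88.  24.]
dropper_bottle_1 0.48 [333. 160.  16.  25.]
cabinet 0.6 [204. 132.  55.  78.]
wrist [ 0.433 -0.124  0.595] [-0.28 -0.   -0.96]
marker 0.56 [180.  30.  12.  94.]
tweezers 0.62 [223.  47.  14.  68.]
rack 0.71 [307.   3. 155.  36.]
tray 0.78 [297.  58. 125.  86.]
side [-0.291 -0.502  0.606] [ 0.83  0.33 -0.45]
marker 0.88 [141. 229.  47.  42.]
tweezers 0.94 [175. 239.  45.  39.]
rack 0.65 [276. 221. 108.  65.]
rack 0.33 [351. 214.  12.  27.]
tray 0.93 [233. 259. 127.  76.]
dropper_bottle_1 0.86 [350. 211.  13.  28.]
dropper_bottle_1 0.49 [166. 145.  85.  90.]
door_handle 0.64 [167. 143.  82.  89.]
cabinet 0.6 [167. 123. 104. 113.]
```

View pics/v1.png

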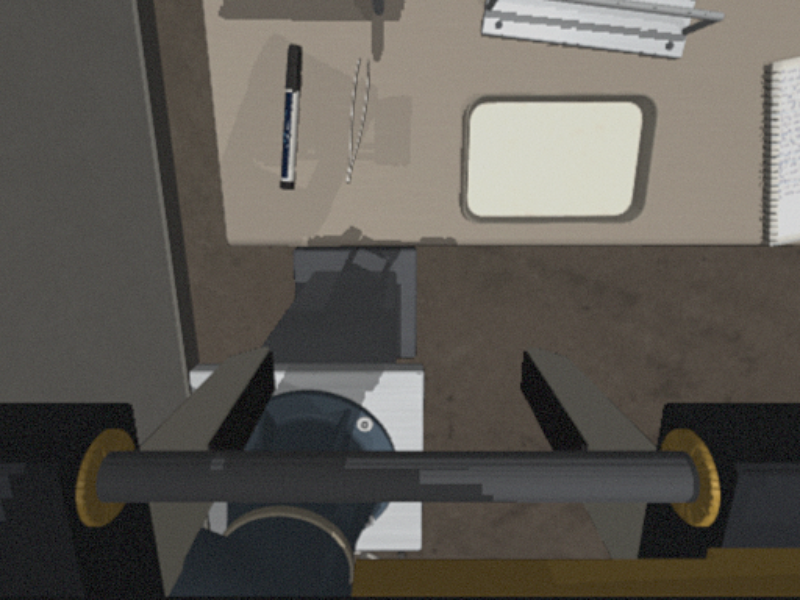

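View pics/v2.png

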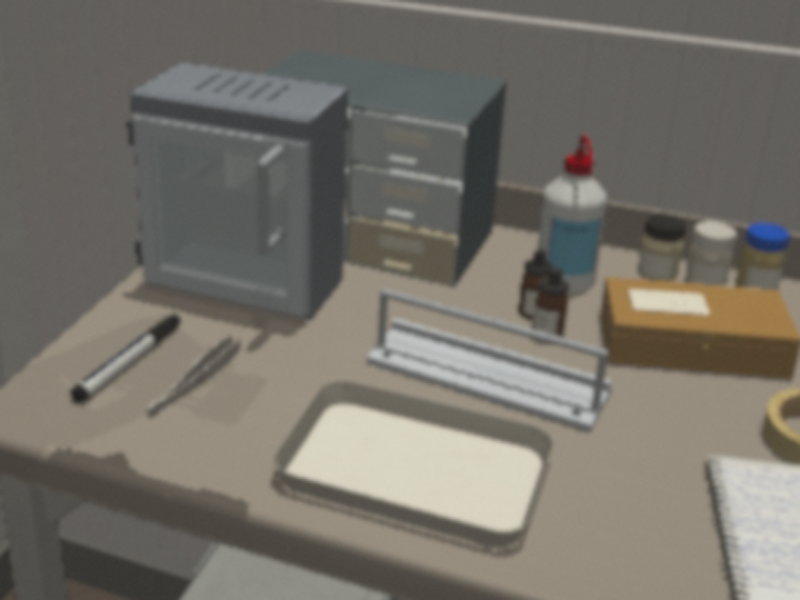

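Run:
```python
from h import *
w=r.snapshot('wrist');s=r.snapshot('side');t=r.snapshot('top')
k=.64
print('fx',w['fx'])
for n,u,v,z in [('mk a',295,45,.01),('mk b',287,188,.01),('tw a',364,58,.012),('tw b',348,183,.01),('tray TL',472,98,.024),('tray TR',655,98,.024),('tray BL',462,220,.024),('tray BR',640,222,.024),('rackNL',482,32,.01),('rackNR',680,58,.01)]:
    print(n,onplane(w,u*k,v*k,z).round(3))
def S(u,v): return 110+u*360/800, 90+v*270/600
for n,u,v,z in [('mk a',80,395,.01),('mk b',175,322,.01),('tw b',152,410,.008),('tw a',235,345,.01),('cab front bl',145,285,.0),('cab FR',300,312,0),('cab BR',342,280,0),('cabtop FL',135,112,.228),('cabtop FR',312,136,.228),('cabtop BR',348,92,.228),('cabtop BL',187,67,.228),('handle top',270,155,.2),('rack nl',368,358,.005),('rack nr',596,424,0.005),('railL',383,295,.069),('railR',605,352,.069),('bot1',548,338,0),('bot2',537,315,0)]:
    print(n,onplane(s,*S(u,v),z).round(3))
cv2.imwrite('pics/v3.png',cv2.resize(cv2.cvtColor(t['img'],cv2.COLOR_RGB2BGR)[110:310,170:410],(720,600),interpolation=2))
```

```text
fx 308.3965942151251
mk a [ 0.547 -0.012  0.01 ]
mk b [0.393 0.007 0.01 ]
tw a [ 0.534 -0.088  0.012]
tw b [ 0.399 -0.066  0.01 ]
tray TL [ 0.491 -0.207  0.024]
tray TR [ 0.491 -0.409  0.024]
tray BL [ 0.357 -0.201  0.024]
tray BR [ 0.354 -0.412  0.024]
rackNL [ 0.56  -0.217  0.01 ]
rackNR [ 0.534 -0.438  0.01 ]
mk a [0.394 0.003 0.01 ]
mk b [ 0.54  -0.016  0.01 ]
tw b [ 0.402 -0.068  0.008]
tw a [ 0.525 -0.091  0.01 ]
cab front bl [0.608 0.059 0.   ]
cab FR [ 0.624 -0.12   0.   ]
cab BR [ 0.705 -0.136  0.   ]
cabtop FL [0.553 0.023 0.228]
cabtop FR [ 0.566 -0.154  0.228]
cabtop BR [ 0.689 -0.143  0.228]
cabtop BL [0.692 0.041 0.228]
handle top [ 0.57 -0.11  0.2 ]
rack nl [ 0.563 -0.218  0.005]
rack nr [ 0.544 -0.443  0.005]
railL [ 0.58  -0.225  0.069]
railR [ 0.564 -0.439  0.069]
bot1 [ 0.677 -0.373  0.   ]
bot2 [ 0.718 -0.353  0.   ]
```

View pics/v3.png

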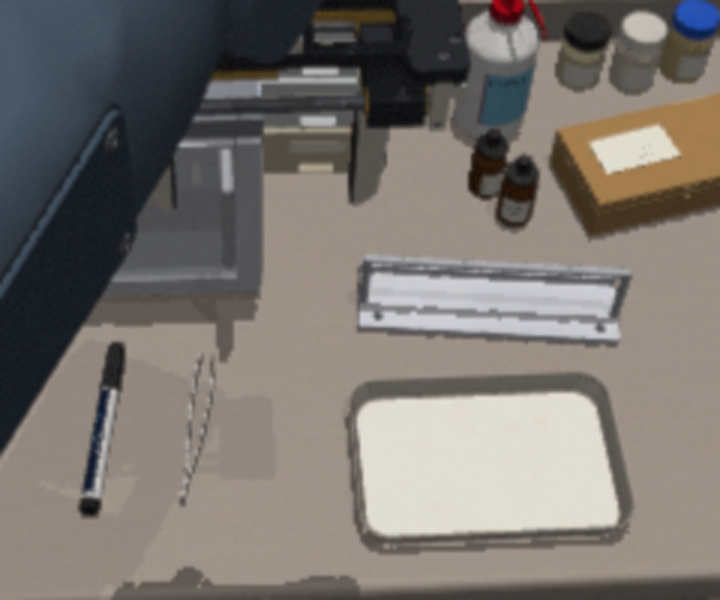

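Run:
```python
from h import *
go([.469,-.003,.08],-.123)
```

```text
shift [ 114.1 -121.1  366.6] turn [ 0.    -0.     0.123]
```

{"op": "drive_tool", "data": {
  "rows": [114, -121, 366, 0, 0, 0.123, 0.05, 114, -121, 366, 0, 0, 0.123, 0.05, 114, -121, 366, 0, 0, 0.123, 0.05, 114, -121, 366, 0, 0, 0.123, 0.05, 114, -121, 366, 0, 0, 0.123, 0.05, 114, -121, 366, 0, 0, 0.123, 0.05, 114, -121, 366, 0, 0, 0.123, 0.05, 114, -121, 366, 0, 0, 0.123, 0.05, 114, -121, 366, 0, 0, 0.123, 0.05, 114, -121, 366, 0, 0, 0.123, 0.05]
}}

```text
t: 4.55
tcp_pos: [0.4685, -0.002, 0.0774]
ee_rot: [-3.135, 0.193, 0.004]
wrist_force: [1.0, 0.6, -0.3]
grip_width: 0.523
```

Run:
```python
from h import *
s=r.snapshot('wrist'); S=r.snapshot('side')
go([.469,-.003,.020],-.123)
for q in('marker','tweezers'):
    for x in(s,S):
      for b in r.boxes_of(q,x)[:1]: print(q,b['p'],np.round(b['extent']))
save(s,'w2')
```

```text
shift [ 1.9  0.7 57.2] turn [0.    0.006 0.001]
marker 0.96 [243.  94.  24. 196.]
marker 0.72 [140. 231.  52.  41.]
tweezers 0.74 [343. 104.  37. 155.]
tweezers 0.61 [176. 242.  45.  37.]
```

View pics/w2.png

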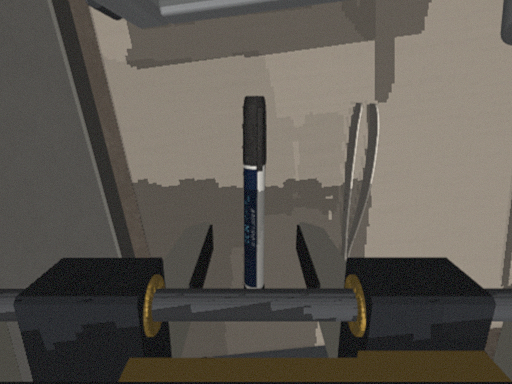

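{"op": "drive_tool", "data": {
  "rows": [1, 0, 35, 0, 0, 0, 0.05, 1, 0, 57, 0, 0, 0, 0.05, 1, 0, 57, 0, 0, 0, 0.05, 1, 0, 57, 0, 0, 0, -1, 1, 0, 57, 0, 0, 0, -1, 1, 0, 57, 0, 0, 0, -1, 1, 0, 57, 0, 0, 0, -1, 1, 0, 57, 0, 0, 0, -1, 1, 0, 20, 0, 0, 0, -1, 1, 0, -20, 0, 0, 0, -1],
  "squeeze": 20
}}

```text
t: 5.68
tcp_pos: [0.4684, -0.0031, 0.1002]
ee_rot: [-3.135, 0.193, 0.008]
wrist_force: [0.9, -0.5, 0.7]
grip_width: 0.074
```

Run:
```python
from h import *
go([.445,-.306,.09],1.57)
```

```text
shift [ 14.  303.5  10.1] turn [-0.004  0.004 -1.693]
```

Run:
```python
from h import *
print(r.get_state()['grip_width'])
s=r.snapshot('wrist'); print(r.boxes_of('marker',s)[:2]); save(s,'w3')
```

```text
0.07351851649912662
[{'extent': [243.8, 94.6, 18.4, 191.7], 'p': 0.82}]
```

View pics/w3.png

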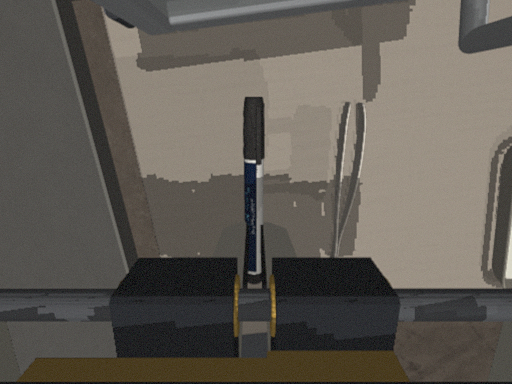

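{"op": "drive_tool", "data": {
  "rows": [0, 0, 0, 0, 0, 0, 0.05, 0, 0, 0, 0, 0, 0, 0.05, 0, 0, 0, 0, 0, 0, 0.05, 0, 0, 0, 0, 0, 0, 0.05, 0, 0, 0, 0, 0, 0, 0.05, 0, 0, 0, 0, 0, 0, 0.05, 0, 0, 0, 0, 0, 0, 0.05, 0, 0, 0, 0, 0, 0, 0.05]
}}

```text
t: 6.45
tcp_pos: [0.4698, -0.0032, 0.1003]
ee_rot: [-3.136, 0.193, 0.001]
wrist_force: [-0.1, -0.2, -0.5]
grip_width: 0.504
```

Run:
```python
from h import *
s=r.snapshot('wrist'); b=r.boxes_of('marker',s)[0]; e=b['extent'];print(b)
print(onplane(s,e[0]+e[2]/2,e[1]+3,.019), onplane(s,e[0]+e[2]/2,e[1]+e[3],.01))
st=r.get_state();print(st['grip_width']);go([.469,-.003,.018],-.123)
print(proj(s,np.array([[.469,-.003,.019],[.547,-.012,.019]])))
save(s,'w4')
```

```text
{'extent': [334.9, 103.0, 32.1, 144.6], 'p': 0.6}
[ 0.53330898 -0.08139774  0.019     ] [ 0.41492028 -0.07994597  0.01      ]
0.5223377299891335
shift [-0.9 -0.1 82.5] turn [ 0.  0. -0.]
[[254.22154379 202.28258727]
 [253.30879097  98.7168168 ]]
```

View pics/w4.png

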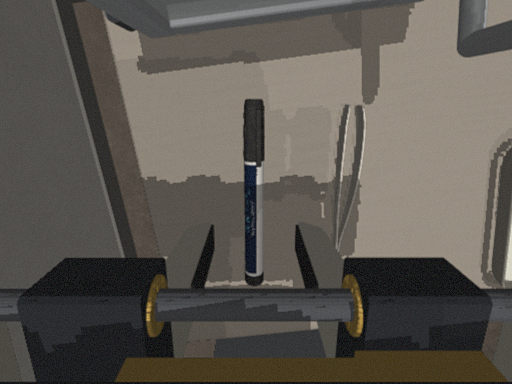

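{"op": "drive_tool", "data": {
  "rows": [0, 0, 40, 0, 0, 0, 0.05, 0, 0, 80, 0, 0, 0, 0.05, 0, 0, 81, 0, 0, 0, 0.05, 0, 0, 81, 0, 0, 0, 0.05, 0, 0, 81, 0, 0, 0, -1, 0, 0, 81, 0, 0, 0, -1, 0, 0, 81, 0, 0, 0, -1, 0, 0, 81, 0, 0, 0, -1, 0, 0, 81, 0, 0, 0, -1, 0, 0, 81, 0, 0, 0, -1],
  "squeeze": 25
}}

```text
t: 7.38
tcp_pos: [0.4699, -0.0033, 0.0197]
ee_rot: [3.136, -0.193, 0.0]
wrist_force: [-0.5, 0.4, 1.3]
grip_width: 0.181
```

{"op": "drive_tool", "data": {
  "rows": [0, 0, 0, 0, 0, 0, -1, 0, 0, 0, 0, 0, 0, -1, 0, 0, 0, 0, 0, 0, -1, 0, 0, 0, 0, 0, 0, -1]
}}

```text
t: 7.72
tcp_pos: [0.4699, -0.0033, 0.0197]
ee_rot: [3.136, -0.193, 0.0]
wrist_force: [-1.4, -1.0, 6.7]
grip_width: 0.181
```

{"op": "drive_tool", "data": {
  "rows": [0, 0, -41, 0, 0, 0, -1, 12, 40, -70, 0, 0, -0.12, -1, 12, 304, -70, 0, 0, -1.69, -1, 12, 304, -70, 0, 0, -1.69, -1, 12, 304, -70, 0, 0, -1.69, -1, 12, 304, -70, 0, 0, -1.69, -1, 12, 304, -70, 0, 0, -1.69, -1, 12, 304, -70, 0, 0, -1.69, -1, 12, 304, -70, 0, 0, -1.69, -1, 12, 304, -70, 0, 0, -1.69, -1]
}}

```text
t: 8.55
tcp_pos: [0.4439, -0.311, 0.0897]
ee_rot: [2.824, 1.373, 0.001]
wrist_force: [0.1, 0.4, -1.3]
grip_width: 0.179
```

Run:
```python
from h import *
st=r.get_state();print(st['grip_width']);go([.445,-.306,.026],1.57)
```

```text
0.17856597108142108
shift [ 4.7 -2.4 63.7] turn [ 0.002  0.001 -0.665]
```

{"op": "drive_tool", "data": {
  "rows": [5, -2, 0, 0, 0, -0.66, -1, 5, -2, 0, 0, 0, -0.66, -1, 5, -2, 0, 0, 0, -0.66, -1, 5, -2, 0, 0, 0, -0.66, -1, 5, -2, 20, 0, 0, -0.66, -1, 5, -2, 40, 0, 0, -0.66, -1, 5, -2, 63, 0, 0, -0.66, -1, 5, -2, 63, 0, 0, -0.66, -1, 5, -2, 63, 0, 0, -0.66, -0.35, 5, -2, 63, 0, 0, -0.66, -0.35]
}}

```text
t: 9.38
tcp_pos: [0.4464, -0.3016, 0.0275]
ee_rot: [2.231, 2.211, 0.0]
wrist_force: [0.3, -0.2, -1.1]
grip_width: 0.276
```

{"op": "drive_tool", "data": {
  "rows": [0, 0, 0, 0, 0, 0, -0.35, 0, 0, 0, 0, 0, 0, -0.35, 0, 0, 0, 0, 0, 0, -0.35, 0, 0, 0, 0, 0, 0, -0.35, 0, 0, -40, 0, 0, 0, -0.3, 0, 0, -80, 0, 0, 0, -0.3, 0, 0, -80, 0, 0, 0, 0]
}}

```text
t: 9.97
tcp_pos: [0.4485, -0.3032, 0.113]
ee_rot: [2.225, 2.205, 0.002]
wrist_force: [0.7, -1.1, 0.9]
grip_width: 0.385
```

Run:
```python
from h import *
S=r.snapshot('side');W=r.snapshot('wrist');T=r.snapshot('top')
for x in(S,W,T):
  for q in('marker','tweezers'):
    for b in r.boxes_of(q,x)[:1]: print(q,b['p'],np.round(b['extent']))
cv2.imwrite('pics/v5.png',cv2.resize(cv2.cvtColor(S['img'],4)[90:360,110:470],(800,600),interpolation=2))
go([.467,-.077,.11],-.162)
```

```text
marker 0.77 [254. 277.  81.  26.]
tweezers 0.68 [176. 245.  42.  32.]
marker 0.57 [243.  98.  17. 179.]
marker 0.93 [294. 252.  67.   9.]
tweezers 0.61 [228. 267.   5.  -0.]
shift [224.2  19.3  -4.1] turn [-0.002  0.     1.724]
```

View pics/v5.png

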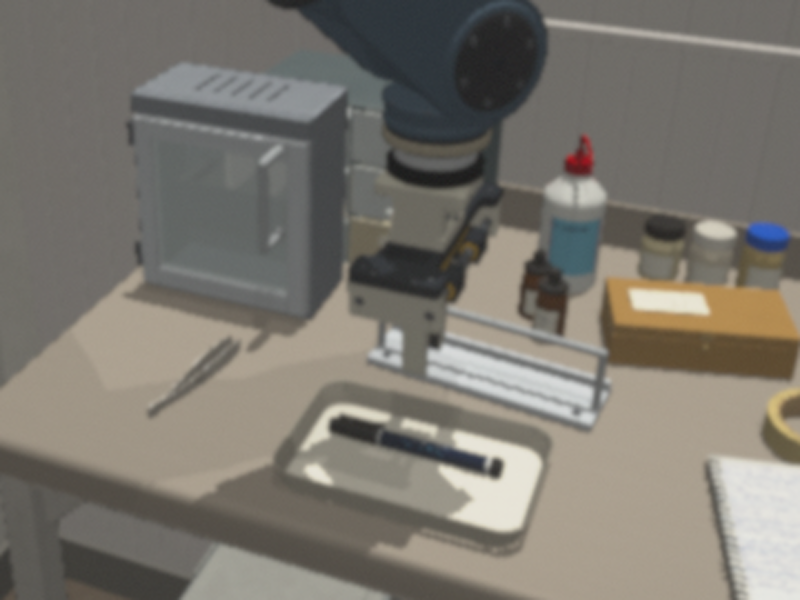

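{"op": "drive_tool", "data": {
  "rows": [100, 10, -4, 0, 0, 1.72, 0, 224, 19, -4, 0, 0, 1.72, 0, 224, 19, -4, 0, 0, 1.72, 0, 224, 19, -4, 0, 0, 1.72, 0, 224, 19, -4, 0, 0, 1.72, 0, 224, 19, -4, 0, 0, 1.72, 0, 224, 19, -4, 0, 0, 1.72, 0, 224, 19, -4, 0, 0, 1.72, 0, 224, 19, -4, 0, 0, 1.72, 0, 224, 19, -4, 0, 0, 1.72, 0]
}}

```text
t: 11.25
tcp_pos: [0.4668, -0.0771, 0.1102]
ee_rot: [-3.088, -0.577, 0.001]
wrist_force: [-0.1, -0.3, -0.4]
grip_width: 0.501
```

{"op": "drive_tool", "data": {
  "rows": [0, 0, 0, 0, 0, 0.55, -0.1, 0, 0, 0, 0, 0, 0.55, -0.1, 0, 0, 0, 0, 0, 0.55, -0.1, 0, 0, 0, 0, 0, 0.55, -0.1, 0, 0, 0, 0, 0, 0.55, -0.1]
}}

```text
t: 11.67
tcp_pos: [0.4668, -0.0774, 0.1102]
ee_rot: [-3.128, 0.285, 0.001]
wrist_force: [-0.1, 0.0, -0.2]
grip_width: 0.448
```

Run:
```python
from h import *
W=r.snapshot('wrist');S=r.snapshot('side')
for x in (W,S):
 for b in r.boxes_of('tweezers',x)[:2]: print(b['p'],np.round(b['extent'],1))
print(proj(W,np.array([[.534,-.088,.012],[.467,-.077,.01]])))
print(proj(S,np.array([[.534,-.088,.012],[.399,-.066,.01]])))
go([.467,-.077,.019],-.162)
save(W,'w6')
```

```text
0.98 [242.4 117.3  21.3 147.4]
0.64 [175.1 239.8  47.   38.9]
[[252.17666478 111.5049994 ]
 [253.87041654 193.92428651]]
[[216.03446907 242.190807  ]
 [176.65264581 274.3910356 ]]
shift [ 0.1 -0.4 91.3] turn [-0.     0.001 -0.01 ]
```

View pics/w6.png

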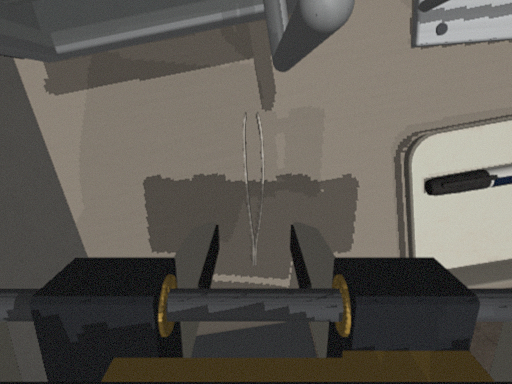

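{"op": "drive_tool", "data": {
  "rows": [0, 0, 40, 0, 0, 0, -0.2, 0, 0, 80, 0, 0, 0, -0.2, 0, 0, 91, 0, 0, 0, -0.2, 0, 0, 91, 0, 0, 0, -0.2, 0, 0, 91, 0, 0, 0, -1, 0, 0, 91, 0, 0, 0, -1, 0, 0, 91, 0, 0, 0, -1, 0, 0, 91, 0, 0, 0, -1, 0, 0, 91, 0, 0, 0, -1, 0, 0, 91, 0, 0, 0, -1],
  "squeeze": 20
}}

```text
t: 12.7
tcp_pos: [0.4672, -0.0775, 0.0199]
ee_rot: [3.13, -0.274, 0.001]
wrist_force: [-0.2, 0.1, 4.3]
grip_width: 0.151
```

{"op": "drive_tool", "data": {
  "rows": [0, 0, 0, 0, 0, 0, -1, 0, 0, 0, 0, 0, 0, -1, 0, 0, 0, 0, 0, 0, -1, 0, 0, -40, 0, 0, 0, -1, 0, 0, -70, 0, 0, 0, -1]
}}

```text
t: 13.12
tcp_pos: [0.4661, -0.0772, 0.0898]
ee_rot: [-3.129, 0.274, 0.005]
wrist_force: [0.9, -0.6, -0.2]
grip_width: 0.152
```

Run:
```python
from h import *
print(r.get_state()['grip_width'])
go([.395,-.302,.085],1.57)
W=r.snapshot('wrist')
for b in r.boxes_of('tweezers',W)[:2]: print(b['p'],np.round(b['extent'],1))
```

```text
0.15221430155485574
shift [-30.9 233.7   4.8] turn [-0.003  0.002 -1.745]
0.66 [239.4 120.2  30.  221.4]
```

{"op": "drive_tool", "data": {
  "rows": [-31, 234, 0, 0, 0, -1.73, -1, -31, 234, 0, 0, 0, -1.73, -1, -31, 234, 0, 0, 0, -1.73, -1, -31, 234, 0, 0, 0, -1.73, -1, -31, 234, 0, 0, 0, -1.73, -1, -31, 234, 0, 0, 0, -1.73, -1, -31, 234, 0, 0, 0, -1.73, -1, -31, 234, 0, 0, 0, -1.73, -1, -31, 234, 0, 0, 0, -1.73, -1, -31, 234, 0, 0, 0, -1.73, -1]
}}

```text
t: 14.05
tcp_pos: [0.3952, -0.3026, 0.0887]
ee_rot: [-2.769, -1.481, 0.001]
wrist_force: [-0.2, 0.1, -0.8]
grip_width: 0.149
```

Run:
```python
from h import *
print(r.get_state()['grip_width'])
go([.395,-.302,.026],1.57)
```

```text
0.14911181732690343
shift [ 0.4 -0.4 62.7] turn [-0.001 -0.001 -0.588]
```

{"op": "drive_tool", "data": {
  "rows": [0, 0, 0, 0, 0, -0.59, -1, 0, 0, 0, 0, 0, -0.59, -1, 0, 0, 0, 0, 0, -0.59, -1, 0, 0, 0, 0, 0, -0.59, -1, 0, 0, 0, 0, 0, -0.59, -1, 0, 0, 30, 0, 0, -0.59, -1, 0, 0, 62, 0, 0, -0.59, -1, 0, 0, 62, 0, 0, -0.59, -1, 0, 0, 62, 0, 0, -0.59, -0.4, 0, 0, 62, 0, 0, -0.59, -0.4]
}}

```text
t: 14.88
tcp_pos: [0.3961, -0.3027, 0.0284]
ee_rot: [2.225, 2.217, 0.0]
wrist_force: [-0.8, -0.5, 0.6]
grip_width: 0.245
```

{"op": "drive_tool", "data": {
  "rows": [0, 0, 0, 0, 0, 0, -0.4, 0, 0, 0, 0, 0, 0, -0.4, 0, 0, 0, 0, 0, 0, -0.4, 0, 0, 0, 0, 0, 0, -0.4, 0, 0, -40, 0, 0, 0, -0.4, 0, 0, -80, 0, 0, 0, -0.3, -40, 0, -180, 0, 0, 0, 0, -40, 0, -180, 0, 0, 0, 0, -40, 0, -180, 0, 0, 0, 0, -40, 0, -180, 0, 0, 0, 0]
}}

```text
t: 15.72
tcp_pos: [0.3971, -0.3453, 0.213]
ee_rot: [2.22, 2.21, -0.001]
wrist_force: [0.9, -0.0, 0.8]
grip_width: 0.494
```

Run:
```python
from h import *
S=r.snapshot('side');W=r.snapshot('wrist');T=r.snapshot('top')
for n,x in zip('SWT',(S,W,T)):
  for q in('marker','tweezers','tray','rack','door','door_handle','cabinet','dropper_bottle_1','plate_1'):
    for b in r.boxes_of(q,x)[:2]: print(n,q,round(b['p'],2),np.round(b['extent']))
a=cv2.resize(cv2.cvtColor(S['img'],4)[100:300,150:400],(750,600),interpolation=2)
b=cv2.resize(cv2.cvtColor(T['img'],4)[110:310,170:410],(720,600),interpolation=2)
save(W,'w7');save(S,'s7');save(T,'t7')
cv2.imwrite('pics/v7.png',np.hstack([a[:,:400],b[:,:400]]))
print(r.get_state()['tcp_pos'])
```

```text
S marker 0.86 [259. 278.  77.  29.]
S tweezers 0.59 [253. 295.  72.  28.]
S tray 0.58 [233. 260. 126.  74.]
S rack 0.65 [276. 221. 107.  65.]
S door 0.63 [170. 142.  85.  92.]
S door_handle 0.85 [168. 142.  82.  91.]
S door_handle 0.26 [257. 277.  80.  26.]
S cabinet 0.69 [234. 258. 128.  76.]
S cabinet 0.55 [167. 120.  99. 112.]
S dropper_bottle_1 0.61 [347. 212.  18.  29.]
W marker 0.69 [475. 171.  34.  40.]
W marker 0.62 [287.  54.  20. 145.]
W tweezers 0.79 [246.  66.  17. 124.]
W tweezers 0.31 [286.  56.  21. 143.]
W tray 0.91 [213.  28. 135. 201.]
W rack 0.85 [365.  44. 109. 217.]
W cabinet 0.2 [243.  74.  11. 114.]
W dropper_bottle_1 0.86 [477. 172.  33.  39.]
T marker 0.69 [296. 253.  67.   7.]
T tweezers 0.55 [302. 270.  54.   8.]
T tweezers 0.49 [283. 232.  98.  58.]
T tray 0.77 [285. 229.  97.  63.]
T plate_1 0.25 [283. 231.  98.  61.]
[ 0.39562188 -0.34250953  0.20754303]
```

View pics/v7.png

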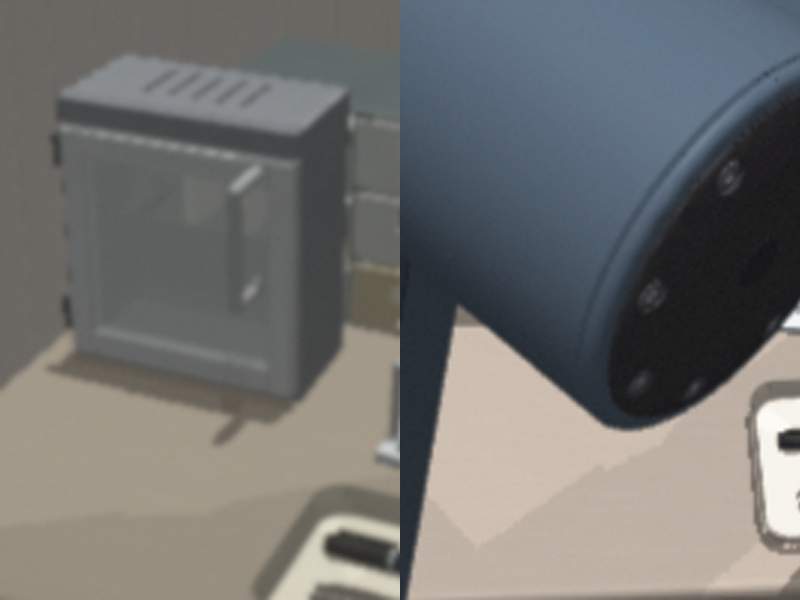

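Run:
```python
from h import *
from scipy.optimize import least_squares
s=r.snapshot('side')
pts=[((60,97),(-.0475,.0975,.228)),((302,135),(-.0475,-.0975,.228)),((350,92),(.0475,-.0975,.228)),((128,55),(.0475,.0975,.228)),((300,397),(-.0475,-.0975,0)),((343,345),(.0475,-.0975,0))]
uv=np.array([[150+u/3,100+v/3] for (u,v),_ in pts]);M=np.array([m for _,m in pts])
def w(p,M): c,sn=np.cos(p[2]),np.sin(p[2]); return M@np.array([[c,-sn,0],[sn,c,0],[0,0,1]]).T+[p[0],p[1],0]
f=lambda p:(proj(s,w(p,M))-uv).ravel()
o=least_squares(f,[.66,-.03,-.1],loss='soft_l1'); print(o.x.round(4),f(o.x).reshape(-1,2).round(1))
for hx in(-.0475,):
  hn=np.array([[hx,.0975,0]]); print('hinge guess',w(o.x,hn))
for x in(-.0475-.016-.037,-.0475-.037,):
  for z in(.1,.2):print(x,z,((proj(s,w(o.x,np.array([[x,.096-.165,z]])))-[150,100])*3).round(0))
for u,v,z in((235,190,.2),(240,180,.2),(243,300,.1)): print(onplane(s,150+u/3,100+v/3,z))
```

```text
[ 0.654  -0.0419 -0.0042] [[ 0.4 -1.9]
 [ 0.3 -1.5]
 [ 0.3 -1.1]
 [-1.7 -0.2]
 [-0.3  3.4]
 [ 0.2  2. ]]
hinge guess [[0.60693134 0.05580147 0.        ]]
-0.1005 0.1 [[236. 316.]]
-0.1005 0.2 [[234. 188.]]
-0.08449999999999999 0.1 [[245. 307.]]
-0.08449999999999999 0.2 [[244. 180.]]
[ 0.55053188 -0.11215431  0.2       ]
[ 0.56769161 -0.10811616  0.2       ]
[ 0.5779178 -0.1050905  0.1      ]
```

Run:
```python
from h import *
go([.42,-.12,.33],0,.5)
```

```text
shift [ 222.6   23.5 -122.5] turn [-0.391  0.392  1.531]
```

{"op": "drive_tool", "data": {
  "rows": [223, 24, -122, -0.39, 0.39, 1.53, 0, 223, 24, -122, -0.39, 0.39, 1.53, 0, 223, 24, -122, -0.39, 0.39, 1.53, 0, 223, 24, -122, -0.39, 0.39, 1.53, 0, 223, 24, -122, -0.39, 0.39, 1.53, 0, 223, 24, -122, -0.39, 0.39, 1.53, 0, 223, 24, -122, -0.39, 0.39, 1.53, 0, 223, 24, -122, -0.39, 0.39, 1.53, 0, 223, 24, -122, -0.39, 0.39, 1.53, 0, 223, 24, -122, -0.39, 0.39, 1.53, 0]
}}

```text
t: 18.1
tcp_pos: [0.4205, -0.1194, 0.3298]
ee_rot: [3.025, 0.564, 0.627]
wrist_force: [-0.0, -0.5, 0.3]
grip_width: 0.502
```

Run:
```python
from h import *
go([.42,-.12,.33],0,.5)
```

```text
shift [-0.5  0.4 -0.4] turn [-0.089  0.09   0.35 ]
```

{"op": "drive_tool", "data": {
  "rows": [0, 0, 0, -0.09, 0.09, 0.35, 0, 0, 0, 0, -0.09, 0.09, 0.35, 0, 0, 0, 0, -0.09, 0.09, 0.35, 0, 0, 0, 0, -0.09, 0.09, 0.35, 0]
}}

```text
t: 18.43
tcp_pos: [0.4198, -0.1191, 0.3293]
ee_rot: [3.043, 0.0, 0.775]
wrist_force: [0.1, 0.3, -0.1]
grip_width: 0.501
```

Run:
```python
from h import *
import pickle
W=r.snapshot('wrist');S=r.snapshot('side'); print((-np.array(W['R']).T@W['t']).round(3)); save(W,'w8'); pickle.dump((W,S),open('w8.pkl','wb'))
print(r.get_state()['tcp_pos'])
cv2.imwrite('pics/v8.png',cv2.resize(cv2.cvtColor(W['img'],4)[:320],(800,500),interpolation=2))
```

```text
[ 0.417 -0.118  0.498]
[ 0.42039553 -0.11944185  0.32975275]
```

View pics/v8.png

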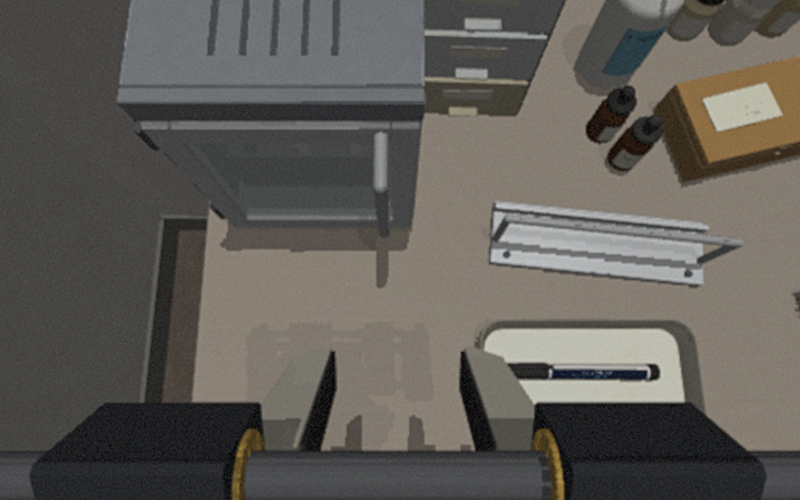

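Run:
```python
from h import *
import pickle
from scipy.optimize import least_squares
W,s=pickle.load(open('w8.pkl','rb'))
k=.64
for n,u,v,z in [('cab FL',118,102,.228),('cab FR',425,102,.228),('cab FR2',425,118,.204),('h top',380,137,.2),('h bot',383,232,.1),('door bot L',225,222,.012),('door bot R',411,228,.012),
 ('rack NL',489,264,.005),('rack NR',703,284,.005),('rackFL',492,203,.015),('rackFR',707,225,.015),('railL',497,220,.069),('railR',740,243,.069),('bott1',620,163,.0),('bott2',600,133,0)]:
    print(n,onplane(W,u*k,v*k,z).round(4))
print('handle top tri',tri([W,s],[(380*k,137*k),(150+240/3,100+185/3)]),'bot',tri([W,s],[(383*k,232*k),(150+243/3,100+300/3)]))
print('cab FR tri',tri([W,s],[(425*k,102*k),(150+302/3,100+135/3)]),'FL',tri([W,s],[(118*k,102*k),(150+60/3,100+97/3)]))
print('rail L',tri([W,s],[(497*k,220*k),(110+383*.45,90+295*.45)]),'R',tri([W,s],[(740*k,243*k),(110+605*.45,90+352*.45)]))
def S(u,v): return 110+u*.45,90+v*.45
print('rack NL',tri([W,s],[(489*k,264*k),S(368,358)]),'NR',tri([W,s],[(703*k,284*k),S(596,424)]))
```

```text
cab FL [0.5988 0.0555 0.228 ]
cab FR [ 0.5991 -0.1366  0.228 ]
cab FR2 [ 0.6031 -0.1381  0.204 ]
h top [ 0.5912 -0.1076  0.2   ]
h bot [ 0.5588 -0.1072  0.1   ]
door bot L [0.6011 0.0636 0.012 ]
door bot R [ 0.5946 -0.1344  0.012 ]
rack NL [ 0.5569 -0.2172  0.005 ]
rack NR [ 0.5352 -0.4417  0.005 ]
rackFL [ 0.6218 -0.2211  0.015 ]
rackFR [ 0.5971 -0.4481  0.015 ]
railL [ 0.5818 -0.2136  0.069 ]
railR [ 0.5593 -0.4396  0.069 ]
bott1 [ 0.6763 -0.3704  0.    ]
bott2 [ 0.7135 -0.3512  0.    ]
handle top tri [ 0.59559126 -0.10191176  0.18608099] bot [ 0.55694518 -0.11067253  0.11064083]
cab FR tri [ 0.60222046 -0.13834348  0.22512231] FL [0.60086356 0.05533919 0.22596998]
rail L [ 0.5869196  -0.21869235  0.06198921] R [ 0.55924027 -0.43883695  0.07107932]
rack NL [ 0.55711043 -0.21812658  0.00787691] NR [ 0.53590069 -0.44141479  0.00844936]
```

Run:
```python
from h import *
import pickle
W,s=pickle.load(open('w8.pkl','rb'))
print([onplane(W,380*.64,v*.64,.205).round(3) for v in(180,190)])
g=cv2.cvtColor(W['img'],cv2.COLOR_RGB2GRAY); print(g[80:156:3,236:252:2])
go([.50,-.107,.32],np.pi,0)
```

```text
[array([ 0.557, -0.108,  0.205]), array([ 0.55 , -0.108,  0.205])]
[[114 118 115 112 115 115 113  80]
 [ 70  70  66  68  73  62  65  65]
 [ 65  70 120 142 147 128  72  65]
 [ 65  67 120 141 150 128  77  64]
 [ 67  68 123 141 144 129  83  68]
 [ 66  73 119 142 146 125  77  72]
 [ 72  71 123 141 144 128  76  67]
 [ 70  67 124 143 145 127  76  67]
 [ 68  72 123 144 144 126  77  70]
 [ 59  66 126 139 146 120  75  76]
 [ 62  67 126 142 143 124  74  71]
 [ 61  70 125 142 147 127  77  71]
 [ 71  70 124 143 146 126  75  73]
 [ 68  71 117 135 138 112  74  73]
 [ 77  73  71  93  92  73  62  72]
 [ 75  74  57  62  61  55  68  71]
 [ 71  75  57  59  57  57  69  75]
 [ 72  75  61  62  60  61  76  70]
 [ 84  86  75  57  55  60  72  85]
 [ 95  89  84  59  59  57  70  89]
 [109  96  89  59  46  53  67 106]
 [ 67  65  67  59  56  61  65  71]
 [ 76  77  78  67  61  61  61  79]
 [ 76  75  75  71  59  59  60  85]
 [ 74  70  78  83  79  79  82  82]
 [ 73  74  76  83  82  83  81  87]]
shift [ 65.4 -11.7  46.5] turn [ 7.700e-01  3.000e-03 -3.035e+00]
```

{"op": "drive_tool", "data": {
  "rows": [0, 0, 0, 0.77, 0, -3.03, 0, 0, 0, 0, 0.77, 0, -3.03, 0, 0, 0, 0, 0.77, 0, -3.03, 0, 0, 0, 0, 0.77, 0, -3.03, 0, 0, 0, 0, 0.77, 0, -3.03, 0, 0, 0, 0, 0.77, 0, -3.03, 0, 0, 0, 0, 0.77, 0, -3.03, 0, 0, 0, 0, 0.77, 0, -3.03, 0, 0, 0, 0, 0.77, 0, -3.03, 0, 0, 0, 0, 0.77, 0, -3.03, 0]
}}

```text
t: 19.37
tcp_pos: [0.4207, -0.1199, 0.3296]
ee_rot: [2.454, 1.858, 0.623]
wrist_force: [-0.8, 0.6, 0.7]
grip_width: 0.498
```

Run:
```python
from h import *
go([.45,-.107,.32],np.pi,0)
```

```text
shift [15.5 21.  21. ] turn [ 4.620e-01  1.000e-03 -1.818e+00]
```

{"op": "drive_tool", "data": {
  "rows": [15, 21, 21, 0.46, 0, -1.82, 0, 15, 21, 21, 0.46, 0, -1.82, 0, 15, 21, 21, 0.46, 0, -1.82, 0, 15, 21, 21, 0.46, 0, -1.82, 0, 15, 21, 21, 0.46, 0, -1.82, 0, 15, 21, 21, 0.46, 0, -1.82, 0, 15, 21, 21, 0.46, 0, -1.82, 0, 15, 21, 21, 0.46, 0, -1.82, 0, 15, 21, 21, 0.46, 0, -1.82, 0, 15, 21, 21, 0.46, 0, -1.82, 0]
}}

```text
t: 20.2
tcp_pos: [0.4502, -0.1077, 0.3198]
ee_rot: [0.937, 2.989, 0.239]
wrist_force: [-0.8, -0.3, -0.3]
grip_width: 0.502
```

Run:
```python
from h import *
go([.556,-.107,.26],np.pi,0)
```

```text
shift [-89.3  51.9  64.1] turn [ 0.155  0.    -0.606]
```

{"op": "drive_tool", "data": {
  "rows": [0, 0, 0, 0.155, 0, -0.606, 0, 0, 0, 0, 0.155, 0, -0.606, 0, 0, 0, 0, 0.155, 0, -0.606, 0, -89, 52, 64, 0.155, 0, -0.606, 0, -89, 52, 64, 0.155, 0, -0.606, 0, -89, 52, 64, 0.155, 0, -0.606, 0, -89, 52, 64, 0.155, 0, -0.606, 0, -89, 52, 64, 0.155, 0, -0.606, 0]
}}

```text
t: 20.87
tcp_pos: [0.556, -0.1073, 0.2581]
ee_rot: [-0.011, -3.138, -0.003]
wrist_force: [-0.6, -0.9, 0.4]
grip_width: 0.503
```

Run:
```python
from h import *
go([.556,-.107,.178],np.pi,0)
s=r.snapshot('side'); save(s,'s9');print(proj(s,np.array([[.556,-.107,.2],[.556,-.107,.1]])))
W=r.snapshot('wrist');save(W,'w9');print(proj(W,np.array([[.556,-.107,.2],[.556,-.107,.1]])))
a=cv2.resize(cv2.cvtColor(s['img'],4)[60:260,150:350],(400,400),interpolation=2)
b=cv2.resize(cv2.cvtColor(W['img'],4),(400,300));b=np.vstack([b,np.zeros((100,400,3),np.uint8)])
cv2.imwrite('pics/v9.png',np.hstack([a,b]))
```

```text
shift [-0.3  0.2 80.1] turn [ 0.002 -0.003 -0.007]
[[227.16614385 161.95773437]
 [227.62012109 204.52129614]]
[[254.61605745 211.43025448]
 [254.49804932 177.38656033]]
```

View pics/v9.png

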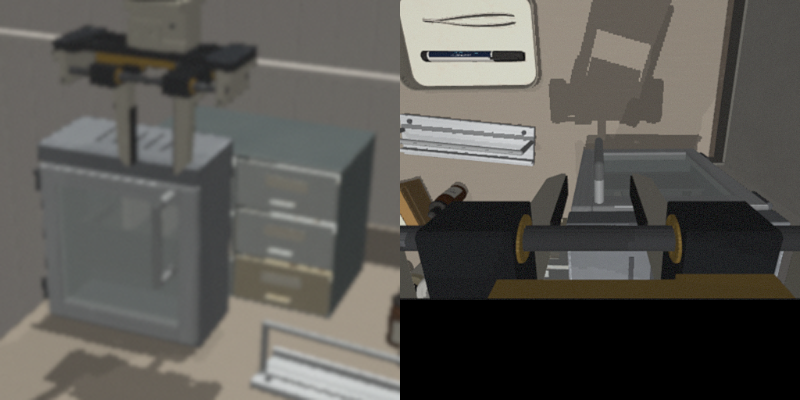

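Run:
```python
from h import *
s=r.snapshot('side');W=r.snapshot('wrist')
g=cv2.cvtColor(s['img'],6+1); 
for v in(170,180,190): print(v,g[v,218:242])
w=cv2.cvtColor(W['img'],7); print('col',w[160:290:4,256])
for v in(190,240):print(v,w[v,240:274:2])
for x in(.55,.556,.562,.568,.574):print(x,proj(s,np.array([[x,-.1075,.18],[x,-.1075,.15],[x,-.1075,.12]])).round(1).tolist(), proj(W,np.array([[x,-.1075,.2],[x,-.1075,.1],[x+.037,-.1075,.2]])).round(1).tolist())
```

```text
170 [105 105 103 102 100  97  95  91  86  83  84  84  90  99 104 105 105 105
 106 104 102  99  95  96]
180 [95 94 94 94 94 94 92 91 87 83 83 82 85 89 93 94 94 94 94 94 94 95 96 96]
190 [93 94 94 93 94 95 93 91 86 85 86 86 86 91 93 94 94 95 94 93 94 95 97 97]
col [ 89  93  94  96  67  71  68  60  66  64  63  65  84 100  92  94  94  85
 152 149 151 149 153 153 150  80 109 110  50  57  51  76  81]
190 [80 79 84 82 82 64 65 68 66 65 74 81 81 78 74 76 79]
240 [ 73  76  73  78  90 125 145 155 151 139 118  73  74  78  77  73  74]
0.55 [[226.3, 171.9], [226.4, 184.9], [226.6, 197.5]] [[254.2, 203.0], [254.3, 171.2], [254.7, 249.4]]
0.556 [[227.5, 170.8], [227.6, 183.7], [227.7, 196.3]] [[254.3, 210.8], [254.4, 176.9], [254.8, 256.6]]
0.562 [[228.7, 169.7], [228.8, 182.6], [228.9, 195.2]] [[254.4, 218.5], [254.4, 182.4], [254.9, 263.6]]
0.568 [[229.9, 168.6], [230.0, 181.5], [230.1, 194.0]] [[254.5, 226.1], [254.5, 188.0], [254.9, 270.5]]
0.574 [[231.0, 167.6], [231.1, 180.4], [231.2, 192.8]] [[254.6, 233.6], [254.5, 193.4], [255.0, 277.4]]
```

{"op": "drive_tool", "data": {
  "rows": [-2, 0, 40, 0, 0, 0, 0, -2, 0, 80, 0, 0, 0, 0, -2, 0, 80, 0, 0, 0, -1, -2, 0, 80, 0, 0, 0, -1, -2, 0, 80, 0, 0, 0, -1, -2, 0, 80, 0, 0, 0, -1, -2, 0, 80, 0, 0, 0, -1, -2, 0, 80, 0, 0, 0, -1, -2, 0, 80, 0, 0, 0, -1, -2, 0, 80, 0, 0, 0, -1],
  "squeeze": 15
}}

```text
t: 21.9
tcp_pos: [0.5582, -0.1076, 0.1816]
ee_rot: [0.017, 3.138, 0.0]
wrist_force: [-1.8, 0.6, 7.9]
grip_width: 0.109
```

{"op": "drive_tool", "data": {
  "rows": [0, 0, 0, 0, 0, 0, -1, 0, 0, 0, 0, 0, 0, -1]
}}

```text
t: 22.07
tcp_pos: [0.5582, -0.1076, 0.1816]
ee_rot: [0.017, 3.139, 0.0]
wrist_force: [-1.2, 1.2, 7.3]
grip_width: 0.106
```

Run:
```python
from h import *
st=r.get_state(); print(st['grip_width'],st['wrist_force'],st['joints'].round(2),st['tcp_pos'])
p=st['tcp_pos']; R0=Rn.from_rotvec(st['ee_rot']).as_matrix()
h=np.array([.6095,p[1]+.165,p[2]]); d0=np.array([.558,p[1],p[2]])-h
for f in np.arange(.12,1.57,.12):
    Q=Rn.from_euler('z',-f).as_matrix(); q=h+Q@d0
    d=R0.T@(q-np.array([.558,p[1],p[2]]))*1000
    print(f.round(2),d.round(0),q.round(3))
```

```text
0.10566948687530006 [-1.20328186  1.1852342   7.25154152] [-0.27  0.44  1.66  0.    1.04 -1.83] [ 0.5581635  -0.10757859  0.18155886]
0.12 [19.  7. -0.] [ 0.539 -0.1    0.182]
0.24 [38. 17. -0.] [ 0.52  -0.091  0.182]
0.36 [55. 28. -0.] [ 0.503 -0.079  0.182]
0.48 [71. 42. -0.] [ 0.488 -0.065  0.182]
0.6 [85. 57. -0.] [ 0.474 -0.05   0.182]
0.72 [97. 74. -0.] [ 0.462 -0.033  0.182]
0.84 [107.  92.  -0.] [ 0.452 -0.014  0.182]
0.96 [114. 111.  -0.] [0.445 0.005 0.182]
1.08 [120. 131.  -0.] [0.44  0.025 0.182]
1.2 [123. 152.  -0.] [0.437 0.046 0.182]
1.32 [123. 173.  -0.] [0.437 0.066 0.182]
1.44 [121. 193.  -0.] [0.439 0.087 0.182]
1.56 [116. 213.  -0.] [0.444 0.107 0.182]
```

{"op": "drive_tool", "data": {
  "rows": [8, 3, 0, 0, 0, 0.05, -1, 22, 9, 0, 0, 0, 0.14, -1, 38, 17, 0, 0, 0, 0.24, -1, 52, 26, 0, 0, 0, 0.34, -1, 66, 37, 0, 0, 0, 0.44, -1, 78, 49, 0, 0, 0, 0.54, -1, 89, 63, 0, 0, 0, 0.64, -1, 99, 77, 0, 0, 0, 0.74, -1, 107, 92, 0, 0, 0, 0.84, -1, 112, 105, 0, 0, 0, 0.92, -1]
}}

```text
t: 22.9
tcp_pos: [0.4477, -0.0005, 0.1816]
ee_rot: [1.415, 2.799, 0.005]
wrist_force: [5.9, 1.4, 3.3]
grip_width: 0.106
```

{"op": "drive_tool", "data": {
  "rows": [16, 6, 0, 0, 0, 0.1, -1, 32, 14, 0, 0, 0, 0.2, -1, 47, 22, 0, 0, 0, 0.3, -1, 61, 33, 0, 0, 0, 0.4, -1, 73, 44, 0, 0, 0, 0.5, -1, 81, 52, 0, 0, 0, 0.56, -1, 84, 55, 0, 0, 0, 0.59, -1, 84, 55, 0, 0, 0, 0.59, -1]
}}

```text
t: 23.57
tcp_pos: [0.443, 0.0998, 0.1816]
ee_rot: [2.163, 2.272, 0.009]
wrist_force: [8.1, -1.8, 1.8]
grip_width: 0.103
```

Run:
```python
from h import *
st=r.get_state(); print(st['grip_width'],st['wrist_force'],st['joints'].round(2),st['tcp_pos'],st['ee_rot'])
```

```text
0.10262021699975335 [ 8.0750588  -1.7698376   1.80535863] [ 0.12  0.25  1.95 -0.    0.94  0.07] [0.44301857 0.09979497 0.18155942] [2.16258087 2.27232705 0.00877905]
```

{"op": "drive_tool", "data": {
  "rows": [0, 0, 0, 0, 0, 0, 0, 0, 0, 0, 0, 0, 0, 0, 0, 0, 0, 0, 0, 0, 0, 0, 0, 0, 0, 0, 0, 0, 0, 0, -40, 0, 0, 0, 0, 0, 0, -80, 0, 0, 0, 0, 0, 0, -120, 0, 0, 0, 0, 0, 0, -160, 0, 0, 0, 0, 0, 0, -170, 0, 0, 0, 0]
}}

```text
t: 24.32
tcp_pos: [0.4417, 0.0989, 0.356]
ee_rot: [2.162, 2.272, 0.012]
wrist_force: [0.4, 0.7, 1.4]
grip_width: 0.497
```

Run:
```python
from h import *
go([.51,-.05,.34],np.pi/2,0)
```

```text
shift [-152.1   60.7   16.4] turn [ 0.009 -0.001  0.05 ]
```

{"op": "drive_tool", "data": {
  "rows": [-152, 61, 16, 0, 0, 0.05, 0, -152, 61, 16, 0, 0, 0.05, 0, -152, 61, 16, 0, 0, 0.05, 0, -152, 61, 16, 0, 0, 0.05, -0.2, -152, 61, 16, 0, 0, 0.05, -0.4, -152, 61, 16, 0, 0, 0.05, -0.48]
}}

```text
t: 24.82
tcp_pos: [0.509, -0.0514, 0.3331]
ee_rot: [-2.224, -2.217, -0.0]
wrist_force: [0.1, 0.6, -0.1]
grip_width: 0.332
```

Run:
```python
from h import *
import pickle
W=r.snapshot('wrist');S=r.snapshot('side'); save(W,'w10'); save(S,'s10')
pickle.dump((W,S),open('w10.pkl','wb'))
print(r.get_state()['tcp_pos'],(-np.array(W['R']).T@W['t']).round(3))
for x in(W,S):
  for b in r.boxes_of('plate_1',x)[:5]: print(round(b['p'],2),np.round(b['extent']))
h=np.array([.6095,.0575,0]);f=1.51;Q=Rn.from_euler('z',-f).as_matrix()
for s in(.053,.097,.141):
  P=[h+Q@np.array([nx,-s,z]) for nx in(.008,.068) for z in(.195,)]
  print(s,np.array(P).round(3).tolist(),proj(W,np.array(P)).round(0).tolist(),proj(S,np.array(P)).round(0).tolist())
a=cv2.resize(cv2.cvtColor(W['img'],4)[:300],(560,328),interpolation=2); b=cv2.resize(cv2.cvtColor(S['img'],4)[60:260,60:280],(361,328),interpolation=2)
cv2.imwrite('pics/v10.png',np.vstack([cv2.resize(cv2.cvtColor(W['img'],4)[:260],(788,400)),np.hstack([b[:200],b[:200]*0])[:,:722].__class__(shape=(0,788,3),dtype=np.uint8)]))
```

```text
[ 0.5086689  -0.04949158  0.33385537] [0.51  0.027 0.482]
0.93 [256.  79.  12.  69.]
0.57 [209.  81.  17.  74.]
0.92 [157. 160.  27.  33.]
0.58 [145. 169.  24.  31.]
0.053 [[0.557, 0.046, 0.195], [0.561, -0.014, 0.195]] [[309.0, 75.0], [310.0, 143.0]] [[163.0, 153.0], [188.0, 156.0]]
0.097 [[0.513, 0.044, 0.195], [0.517, -0.016, 0.195]] [[259.0, 78.0], [262.0, 146.0]] [[153.0, 160.0], [179.0, 164.0]]
0.141 [[0.469, 0.041, 0.195], [0.473, -0.019, 0.195]] [[209.0, 82.0], [215.0, 149.0]] [[143.0, 168.0], [169.0, 172.0]]
```

View pics/v10.png

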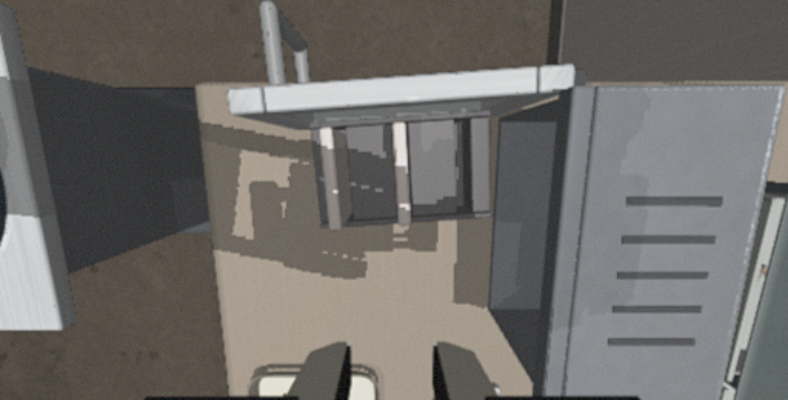

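{"op": "drive_tool", "data": {
  "rows": [-260, 31, 63, 0, 0, 0, -0.48, -260, 31, 63, 0, 0, 0, -0.48, -260, 31, 63, 0, 0, 0, -0.48, -260, 31, 63, 0, 0, 0, -0.48, -260, 31, 63, 0, 0, 0, -0.48, -260, 31, 63, 0, 0, 0, -0.48, -260, 31, 63, 0, 0, 0, -0.48, -260, 31, 63, 0, 0, 0, -0.48]
}}

```text
t: 25.68
tcp_pos: [0.5399, -0.3121, 0.2695]
ee_rot: [-2.223, -2.219, -0.001]
wrist_force: [0.5, -0.7, -1.0]
grip_width: 0.258
```

Run:
```python
from h import *
import pickle
W=r.snapshot('wrist'); save(W,'w11')
pickle.dump(W,open('w11.pkl','wb'))
st=r.get_state();print(st['tcp_pos'],(-np.array(W['R']).T@W['t']).round(3))
im=cv2.cvtColor(W['img'],4).copy()
ex=np.array([.995,-.0998,0]);ey=np.array([.0998,.995,0]);o=np.array([.578,-.330,0])
L=[((-.035,.01),(-.035,.01)),((.035,.01),(.035,.01)),((-.009,.069),(-.009,.069)),((.022,.020),(.022,.02))]
for (x,z),_ in L:
  P=np.array([o+ex*x+ey*y+[0,0,z] for y in np.linspace(-.112,.112,8)]); p=proj(W,P); print((x,z),p[[0,-1]].round(1).tolist())
  # grayscale profile search across line
  cv2.polylines(im,[p.round().astype(int)],False,(0,0,255),1)
cv2.imwrite('pics/v11.png',np.hstack([cv2.resize(cv2.cvtColor(W['img'],4)[20:300,140:420],(400,400),interpolation=3),cv2.resize(im[20:300,140:420],(400,400),interpolation=3)]))
```

```text
[ 0.54004204 -0.31018781  0.27026622] [ 0.54  -0.234  0.419]
(-0.035, 0.01) [[249.0, 243.9], [265.7, 82.4]]
(0.035, 0.01) [[296.6, 248.2], [320.9, 88.1]]
(-0.009, 0.069) [[268.5, 266.7], [291.6, 82.2]]
(0.022, 0.02) [[288.5, 250.6], [312.1, 86.8]]
```

View pics/v11.png

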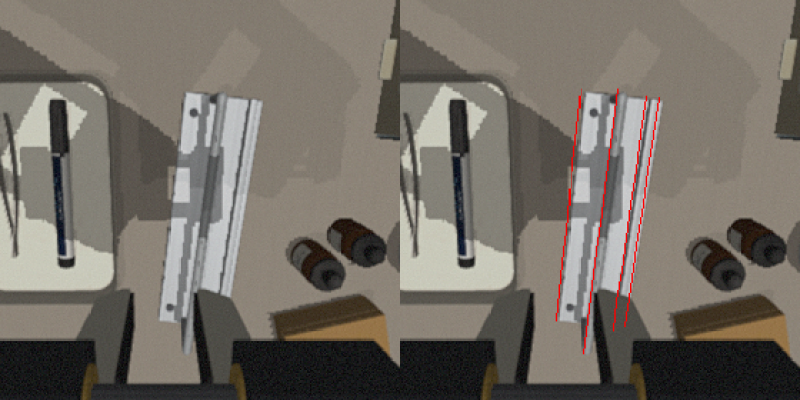

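```bash
cat >> h.py <<'E'
O=np.array([.5805,-.330,0]);TH=-.10
EX=np.array([np.cos(TH),np.sin(TH),0]);EY=np.array([-np.sin(TH),np.cos(TH),0]);EZ=np.array([0,0,1.])
def rel(p,R,st=None):
    st=st or r.get_state(); R0=Rn.from_rotvec(st['ee_rot']).as_matrix()
    d=R0.T@(np.array(p)-st['tcp_pos'])*1000; w=Rn.from_matrix(R0.T@R).as_rotvec(); print('shift',d.round(1),'turn',w.round(3))
def rackpose(y,dx=0,dz=0,dg=.093,tilt=.31):
    a=Rn.from_rotvec(-tilt*EY); B=O+(.018+dx)*EX+y*EY+(.011+dz)*EZ
    return B+a.apply(EZ)*(dg-.002), a.as_matrix()@pose(np.pi/2+TH)
E
python3 - <<'E'
from h import *
rel([.471,.0095,.28],pose(1.632)); rel([.471,.0095,.176],pose(1.632)); print(rackpose(-.04))
E
```

```text
shift [319.6 -69.3  -9.3] turn [ 0.    -0.001 -0.062]
shift [319.5 -69.3  94.7] turn [ 0.    -0.001 -0.062]
(array([ 0.56679509, -0.36882576,  0.09766235]), array([[ 9.98334166e-02,  9.47575869e-01,  3.03534614e-01],
       [ 9.95004165e-01, -9.50747141e-02, -3.04550460e-02],
       [ 5.71131272e-17,  3.05058636e-01, -9.52333570e-01]]))
```

{"op": "drive_tool", "data": {
  "rows": [320, -69, -9, 0, 0, -0.062, -0.48, 320, -69, -9, 0, 0, -0.062, -0.48, 320, -69, -9, 0, 0, -0.062, -0.48, 320, -69, -9, 0, 0, -0.062, -0.48, 320, -69, -9, 0, 0, -0.062, -0.48, 320, -69, -9, 0, 0, -0.062, -0.48, 320, -69, -9, 0, 0, -0.062, -0.48, 320, -69, -9, 0, 0, -0.062, -0.48, 320, -69, -9, 0, 0, -0.062, -0.48, 320, -69, -9, 0, 0, -0.062, -0.48]
}}

```text
t: 26.57
tcp_pos: [0.4703, 0.0128, 0.2811]
ee_rot: [2.144, 2.294, 0.004]
wrist_force: [0.8, 0.0, 0.0]
grip_width: 0.259
```

Run:
```python
from h import *
rel([.471,.0095,.176],pose(1.632)); print(r.get_state()['grip_width'])
W=r.snapshot('wrist')
for b in r.boxes_of('plate_1',W)[:3]: print(round(b['p'],2),np.round(b['extent']))
print(proj(W,np.array([[.471,.0095,.195],[.473,-.02,.195],[.469,.04,.195]])).round(0).tolist(), proj(W,np.array([[.515,.0135,.195],[.471,.0095,.195]])).round(0).tolist())
g=cv2.cvtColor(W['img'],7)
for v in (120,140,160,180): print(v,g[v,225:345:3])
```

```text
shift [ -3.4   0.2 105.1] turn [ 0.003 -0.     0.006]
0.25942383940303493
0.75 [252. 160.   8.  78.]
0.62 [292. 159.  28.  77.]
0.41 [217. 321.  13.  41.]
[[254.0, 203.0], [254.0, 237.0], [254.0, 166.0]] [[309.0, 202.0], [254.0, 203.0]]
120 [120 109  93 113  94  96  95 101  99 100  96  99  96  98 100 100  97  98
  95  99 100  99  96  99  95  97  99  99  95  97  99 100  97  98  98  95
  99  97  99 100]
140 [153 155 150 152 148 149 151 149 152 152 154 150 146 152 147 186 230 231
 230 229 229 230 231 227 228 230 228 227 229 227 228 226 227 227 211 225
 225 226 227 224]
160 [118 118 119 121  99  84  86  84  86  90 108 105  85  86  83  79 140 138
 137 138 138 141  77  74  97  93  99 103 101  90  82  82 106 139 132 136
 139 138 122  55]
180 [118 121 125 116 108  87  83  87  88 109 144 148 124  82  84  80 138 130
 130 136 133 137  84  83  96  96  96  97 136 150 150  76 102 132 131 134
 138 133  52  51]
```

{"op": "drive_tool", "data": {
  "rows": [0, 1.5, 40, 0, 0, 0, -0.48, 0, 1.5, 80, 0, 0, 0, -0.48, 0, 1.5, 105, 0, 0, 0, -0.48, 0, 1.5, 105, 0, 0, 0, -1, 0, 1.5, 105, 0, 0, 0, -1, 0, 1.5, 105, 0, 0, 0, -1, 0, 1.5, 105, 0, 0, 0, -1, 0, 1.5, 105, 0, 0, 0, -1, 0, 1.5, 105, 0, 0, 0, -1],
  "squeeze": 20
}}

```text
t: 27.42
tcp_pos: [0.4736, 0.0101, 0.1767]
ee_rot: [2.149, 2.287, 0.005]
wrist_force: [-1.2, -0.8, 8.6]
grip_width: 0.085
```

{"op": "drive_tool", "data": {
  "rows": [0, 0, -10, 0, 0, 0, -1, 0, 0, -30, 0, 0, 0, -1, 0, 0, -55, 0, 0, 0, -1, 0, 0, -80, 0, 0, 0, -1, 0, 0, -105, 0, 0, 0, -1]
}}

```text
t: 27.83
tcp_pos: [0.4723, 0.0103, 0.2823]
ee_rot: [2.151, 2.289, 0.003]
wrist_force: [0.6, -0.1, -1.5]
grip_width: 0.084
```

Run:
```python
from h import *
st=r.get_state();print(st['grip_width'],st['wrist_force'],st['tcp_pos'])
p,R=rackpose(-.04,dx=-.008,dz=.06); rel([.50,-.25,.27],pose(1.471)); rel(p,R)
```

```text
0.08435306915476715 [ 0.62324203 -0.09239655 -1.50845131] [0.47230557 0.01028898 0.28228727]
shift [-261.5   11.4   12.2] turn [ 0.002 -0.001  0.162]
shift [-383.    62.6  124.5] turn [-0.308 -0.026  0.161]
```

{"op": "drive_tool", "data": {
  "rows": [-20, 1, 0, 0, 0, 0, -1, -50, 2, 0, 0, 0, 0.03, -1, -85, 4, 0, 0, 0, 0.06, -1, -120, 6, 0, 0, 0, 0.1, -1, -155, 8, 0, 0, 0, 0.13, -1, -190, 9, 0, 0, 0, 0.16, -1, -225, 10, 0, 0, 0, 0.16, -1, -250, 11, 5, 0, 0, 0.16, -1, -262, 11, 10, 0, 0, 0.16, -1, -262, 11, 12, 0, 0, 0.16, -1]
}}

```text
t: 28.67
tcp_pos: [0.4995, -0.2522, 0.2677]
ee_rot: [-2.329, -2.107, -0.001]
wrist_force: [-0.6, 0.1, -1.0]
grip_width: 0.085
```

Run:
```python
from h import *
st=r.get_state();print(st['grip_width'],st['tcp_pos'])
for dz in(.1,.005):
  p,R=rackpose(-.04,dx=-.008,dz=dz); print(p); rel(p,R)
```

```text
0.0854668502668531 [ 0.49947099 -0.25222465  0.26767664]
[ 0.55883506 -0.36802709  0.19766235]
shift [-109.4   70.6   70. ] turn [-0.31  -0.001 -0.   ]
[ 0.55883506 -0.36802709  0.10266235]
shift [-109.4   70.6  165. ] turn [-0.31  -0.001 -0.   ]
```

Run:
```python
from h import *
for dz in(.1,.004):
  p,R=rackpose(-.04,dx=-.003,dz=dz,tilt=.2); print(p); rel(p,R)
```

```text
[ 0.57344314 -0.36949279  0.20018606]
shift [-109.4   85.3   67.4] turn [-0.2   -0.001 -0.   ]
[ 0.57344314 -0.36949279  0.10418606]
shift [-109.4   85.2  163.4] turn [-0.2   -0.001 -0.   ]
```

{"op": "drive_tool", "data": {
  "rows": [-25, 18, 10, -0.05, 0, 0, -1, -55, 40, 25, -0.1, 0, 0, -1, -85, 62, 45, -0.15, 0, 0, -1, -109, 85, 60, -0.2, 0, 0, -1, -109, 85, 67, -0.2, 0, 0, -1, -109, 85, 80, -0.2, 0, 0, -1, -109, 85, 100, -0.2, 0, 0, -1, -109, 85, 120, -0.2, 0, 0, -1, -109, 85, 140, -0.2, 0, 0, -1, -109, 85, 145, -0.2, 0, 0, -1]
}}

```text
t: 29.5
tcp_pos: [0.5729, -0.3644, 0.1203]
ee_rot: [2.215, 2.011, 0.202]
wrist_force: [-0.8, 0.0, -1.3]
grip_width: 0.084
```

Run:
```python
from h import *
st=r.get_state();print(st['grip_width'],st['tcp_pos'],st['wrist_force'])
for dz in(.02,.002):
  p,R=rackpose(-.04,dx=-.003,dz=dz,tilt=.2); print(p); rel(p,R)
W=r.snapshot('side')
print(r.boxes_of('plate_1',W))
```

```text
0.08413961867101546 [ 0.57292054 -0.36438322  0.12025014] [-8.04295271e-01  4.33444777e-04 -1.29488550e+00]
[ 0.57344314 -0.36949279  0.12018606]
shift [-5.   1.   0.2] turn [-0.003 -0.004  0.003]
[ 0.57344314 -0.36949279  0.10218606]
shift [-5.1 -2.5 17.9] turn [-0.003 -0.004  0.003]
[{'extent': [109.8, 141.4, 88.5, 113.8], 'p': 0.59}, {'extent': [156.8, 161.3, 28.6, 34.8], 'p': 0.58}, {'extent': [332.8, 208.6, 30.1, 43.4], 'p': 0.58}]
```

{"op": "drive_tool", "data": {
  "rows": [-5, -1, 7, 0, 0, 0, -1, -5, -2, 14, 0, 0, 0, -1, -5, -2, 16, 0, 0, 0, -1, -5, -2, 16, 0, 0, 0, -1]
}}

```text
t: 29.93
tcp_pos: [0.5746, -0.3723, 0.1066]
ee_rot: [2.213, 2.006, 0.203]
wrist_force: [-0.4, 0.1, -1.8]
grip_width: 0.086
```

{"op": "drive_tool", "data": {
  "rows": [0, -0.5, 2, 0, 0, 0, -1, 0, -0.5, 2, 0, 0, 0, -1]
}}

```text
t: 30.1
tcp_pos: [0.5746, -0.3724, 0.1049]
ee_rot: [2.213, 2.006, 0.203]
wrist_force: [-0.6, 0.4, -1.6]
grip_width: 0.087
```

{"op": "drive_tool", "data": {
  "rows": [0, 0, 1.5, 0, 0, 0, -1, 0, 0, 1.5, 0, 0, 0, -1]
}}

```text
t: 30.27
tcp_pos: [0.5749, -0.3724, 0.1034]
ee_rot: [2.213, 2.006, 0.203]
wrist_force: [-0.1, 1.0, -1.4]
grip_width: 0.083
```

Run:
```python
from h import *
st=r.get_state();print(st['grip_width'],st['tcp_pos'],st['wrist_force'],st['moment'])
p,R=rackpose(-.04,dx=-.003,dz=0,tilt=.2); print(p); rel(p,R)
p,R=rackpose(-.04,dx=0,dz=0,tilt=.31); print(p); rel(p,R)
```

```text
0.08289837188902212 [ 0.57493913 -0.37238478  0.10336478] [-0.10225827  0.95737802 -1.40708749] [0.01764632 0.04363574 0.05692418]
[ 0.57344314 -0.36949279  0.10018606]
shift [ 2.7 -2.4  2.8] turn [ 0.001 -0.001  0.002]
[ 0.56679509 -0.36882576  0.09766235]
shift [ 2.7 -9.4  3.9] turn [-0.109 -0.001  0.002]
```

{"op": "drive_tool", "data": {
  "rows": [1, -0.5, 2, 0, 0, 0, -1, 1, -0.5, 2, 0, 0, 0, -1]
}}

```text
t: 30.43
tcp_pos: [0.5748, -0.3711, 0.101]
ee_rot: [2.213, 2.006, 0.203]
wrist_force: [-0.2, 0.2, -1.5]
grip_width: 0.083
```

{"op": "drive_tool", "data": {
  "rows": [0, 0, 1, 0, 0, 0, -1, 0, 0, 1, 0, 0, 0, -1]
}}

```text
t: 30.6
tcp_pos: [0.5754, -0.3715, 0.1007]
ee_rot: [2.212, 2.005, 0.203]
wrist_force: [-0.3, 0.8, 0.9]
grip_width: 0.087
```

{"op": "drive_tool", "data": {
  "rows": [0, 0, 1, 0, 0, 0, -1, 0, 0, 1, 0, 0, 0, -1]
}}

```text
t: 30.77
tcp_pos: [0.5755, -0.3716, 0.1006]
ee_rot: [2.212, 2.005, 0.203]
wrist_force: [-4.3, 2.6, 9.2]
grip_width: 0.082
```

{"op": "drive_tool", "data": {
  "rows": [0, 0, -2, 0, 0, 0, -1, 0, 0, -2, 0, 0, 0, -1]
}}

```text
t: 30.93
tcp_pos: [0.575, -0.3715, 0.1016]
ee_rot: [2.212, 2.005, 0.203]
wrist_force: [-0.5, -0.1, -1.9]
grip_width: 0.084
```

Run:
```python
from h import *
for dx,t in((.001,.2),(.001,.26),(.001,.31)):
  p,R=rackpose(-.04,dx=dx,dz=0.001,tilt=t); print(p); rel(p,R)
```

```text
[ 0.57742315 -0.36989212  0.10118606]
shift [1.8 2.1 0.9] turn [ 0.001 -0.001  0.002]
[ 0.57213429 -0.36936147  0.09994149]
shift [ 1.8 -3.3  1.1] turn [-0.059 -0.001  0.002]
[ 0.56779009 -0.36892559  0.09866235]
shift [ 1.8 -7.9  1.4] turn [-0.109 -0.001  0.002]
```

{"op": "drive_tool", "data": {
  "rows": [2, 2, 1, 0, 0, 0, -1, 2, 2, 1, 0, 0, 0, -1]
}}

```text
t: 31.1
tcp_pos: [0.5771, -0.3697, 0.1007]
ee_rot: [2.212, 2.006, 0.202]
wrist_force: [-5.7, -2.8, 2.9]
grip_width: 0.086
```

{"op": "drive_tool", "data": {
  "rows": [0, -3, 0, -0.03, 0, 0, -1, 0, -5.5, 0.2, -0.06, 0, 0, -1, 0, -8, 0.4, -0.09, 0, 0, -1, 0, -10, 0.5, -0.109, 0, 0, -1, 0, -10, 0.5, -0.109, 0, 0, -1]
}}

```text
t: 31.52
tcp_pos: [0.567, -0.369, 0.0985]
ee_rot: [2.146, 1.944, 0.306]
wrist_force: [-4.3, -0.1, 2.9]
grip_width: 0.087
```

Run:
```python
from h import *
for dx,t in((.001,.31),(0.0,.31)):
  p,R=rackpose(-.04,dx=dx,dz=0.000,tilt=t); print(p); rel(p,R)
```

```text
[ 0.56779009 -0.36892559  0.09766235]
shift [0.2 0.5 1. ] turn [ 0.001 -0.001  0.001]
[ 0.56679509 -0.36882576  0.09766235]
shift [ 0.2 -0.5  0.7] turn [ 0.001 -0.001  0.001]
```

{"op": "drive_tool", "data": {
  "rows": [0, 0, 0, 0, 0, 0, -0.5, 0, 0, 0, 0, 0, 0, -0.5, 0, 0, 0, 0, 0, 0, -0.5, 0, 0, 0, 0, 0, 0, -0.5, 0, 0, 0, 0, 0, 0, -0.5, 0, 0, -20, 0, 0, 0, -0.5, 0, 0, -50, 0, 0, 0, -0.48, 0, 0, -90, 0, 0, 0, -0.48, 0, 0, -130, 0, 0, 0, -0.48, 0, 0, -160, 0, 0, 0, -0.48]
}}

```text
t: 32.35
tcp_pos: [0.5187, -0.3641, 0.2537]
ee_rot: [2.144, 1.944, 0.305]
wrist_force: [1.0, -0.5, 1.0]
grip_width: 0.26
```

Run:
```python
from h import *
st=r.get_state();print(st['grip_width'],st['tcp_pos'])
S=r.snapshot('side');W=r.snapshot('wrist')
def pl(y,t=.31):
  a=Rn.from_rotvec(-t*EY);B=O+.018*EX+y*EY+.011*EZ
  return np.array([B+EY*sx*.03+a.apply(EZ)*h for sx in(-1,1) for h in(0,.11)])
for x in(S,W):
  for b in r.boxes_of('plate_1',x)[:3]: print(round(b['p'],2),np.round(b['extent']))
  print(proj(x,pl(-.04)).round(0).tolist())
rel([.5155,.013,.28],pose(1.632)); save(W,'w12');save(S,'s12')
```

```text
0.26045918373103416 [ 0.51866037 -0.36409211  0.25373849]
0.73 [336. 218.  28.  43.]
0.6 [155. 162.  32.  32.]
0.24 [108. 118. 161. 137.]
[[362.0, 261.0], [364.0, 225.0], [335.0, 253.0], [334.0, 218.0]]
0.84 [243. 134.   8.  73.]
[[250.0, 178.0], [249.0, 206.0], [250.0, 134.0], [249.0, 148.0]]
shift [374.9 -29.7 -39.9] turn [ 0.31   0.025 -0.158]
```

{"op": "drive_tool", "data": {
  "rows": [40, -3, -15, 0.1, 0, -0.05, -0.48, 80, -6, -30, 0.2, 0.01, -0.1, -0.48, 375, -30, -40, 0.31, 0.025, -0.158, -0.48, 375, -30, -40, 0.31, 0.025, -0.158, -0.48, 375, -30, -40, 0.31, 0.025, -0.158, -0.48, 375, -30, -40, 0.31, 0.025, -0.158, -0.48, 375, -30, -40, 0.31, 0.025, -0.158, -0.48, 375, -30, -40, 0.31, 0.025, -0.158, -0.48, 375, -30, -40, 0.31, 0.025, -0.158, -0.48, 375, -30, -40, 0.31, 0.025, -0.158, -0.48]
}}

```text
t: 33.38
tcp_pos: [0.5144, 0.0183, 0.2783]
ee_rot: [-2.145, -2.29, 0.0]
wrist_force: [-0.3, 0.1, -0.3]
grip_width: 0.26
```

Run:
```python
from h import *
rel([.5155,.013,.178],pose(1.632)); st=r.get_state();print(st['grip_width'],st['tcp_pos'])
W=r.snapshot('wrist')
for b in r.boxes_of('plate_1',W)[:3]: print(round(b['p'],2),np.round(b['extent']))
print(proj(W,np.array([[.5155,.013,.195],[.5175,-.017,.195],[.5135,.043,.195]])).round(0).tolist())
g=cv2.cvtColor(W['img'],7)
for v in (165,175,200): print(v,g[v,225:300:2])
```

```text
shift [ -5.6   1.  100.3] turn [-0.003 -0.003  0.004]
0.2602962360675923 [0.51443865 0.0183145  0.27834626]
0.73 [252. 159.  13.  80.]
0.55 [128.  80. 268. 144.]
[[255.0, 207.0], [255.0, 241.0], [255.0, 170.0]]
165 [ 85  83  82  80  84  83  79  84  81  83  82  82  83  64 104 103 106 104
  95  74  82  81  82  83 106 135 134 130 135 135 137 137 135 122  81  78
  77  89]
175 [ 80  84  85  84  79  82  87  80  78  83  84  85  81  66 135 146 142 143
 124  74  82  86  83  82 141 133 132 133 133 133 133 134 137 135  80  74
  83  84]
200 [ 90  92  91  92  92  93  91  90  89  92  91  92  91  73 134 142 147 148
 124  74  78  79  81  82  78  93 138 114 115 114 112 118 117 114  90  76
  83  62]
```

{"op": "drive_tool", "data": {
  "rows": [-2, 2.5, 40, 0, 0, 0, -0.48, -2, 2.5, 80, 0, 0, 0, -0.48, -2, 2.5, 101, 0, 0, 0, -0.48, -2, 2.5, 101, 0, 0, 0, -1, -2, 2.5, 101, 0, 0, 0, -1, -2, 2.5, 101, 0, 0, 0, -1, -2, 2.5, 101, 0, 0, 0, -1, -2, 2.5, 101, 0, 0, 0, -1, -2, 2.5, 101, 0, 0, 0, -1],
  "squeeze": 20
}}

```text
t: 34.23
tcp_pos: [0.5182, 0.0112, 0.18]
ee_rot: [2.152, 2.288, 0.002]
wrist_force: [-0.8, -1.3, 2.6]
grip_width: 0.082
```

{"op": "drive_tool", "data": {
  "rows": [0, 0, -10, 0, 0, 0, -1, 0, 0, -30, 0, 0, 0, -1, 0, 0, -55, 0, 0, 0, -1, 0, 0, -80, 0, 0, 0, -1, 0, 0, -108, 0, 0, 0, -1]
}}

```text
t: 34.65
tcp_pos: [0.5174, 0.0114, 0.2888]
ee_rot: [-2.151, -2.288, -0.001]
wrist_force: [0.1, 0.1, -1.4]
grip_width: 0.086
```

Run:
```python
from h import *
st=r.get_state();print(st['grip_width'],st['wrist_force'],st['tcp_pos'])
rel([.50,-.22,.275],pose(1.471))
```

```text
0.08574981533122544 [ 0.10849919  0.09330845 -1.42003096] [0.5174024  0.0114331  0.28876776]
shift [-229.9  -31.6   13.5] turn [-0.    -0.001  0.161]
```

{"op": "drive_tool", "data": {
  "rows": [-20, -3, 0, 0, 0, 0, -1, -50, -7, 0, 0, 0, 0.03, -1, -85, -12, 0, 0, 0, 0.06, -1, -120, -17, 0, 0, 0, 0.1, -1, -155, -22, 0, 0, 0, 0.13, -1, -190, -27, 0, 0, 0, 0.16, -1, -215, -30, 3, 0, 0, 0.16, -1, -230, -32, 8, 0, 0, 0.16, -1, -230, -32, 13, 0, 0, 0.16, -1, -230, -32, 13, 0, 0, 0.16, -1]
}}

```text
t: 35.48
tcp_pos: [0.4995, -0.2202, 0.2733]
ee_rot: [-2.328, -2.106, -0.0]
wrist_force: [-1.0, -0.3, -1.8]
grip_width: 0.084
```

Run:
```python
from h import *
st=r.get_state();print(st['grip_width'],st['tcp_pos'])
for dz in(.1,.010):
  p,R=rackpose(.04,dx=-.002,dz=dz,tilt=.2,dg=.097); print(p); rel(p,R)
```

```text
0.0841713407363734 [ 0.49947825 -0.22024026  0.27331117]
[ 0.58163411 -0.28991295  0.20410632]
shift [-61.3  88.8  69. ] turn [-0.201 -0.002  0.   ]
[ 0.58163411 -0.28991295  0.11410632]
shift [-61.4  88.9 159. ] turn [-0.201 -0.002  0.   ]
```

{"op": "drive_tool", "data": {
  "rows": [-15, 22, 10, -0.05, 0, 0, -1, -30, 45, 25, -0.1, 0, 0, -1, -46, 68, 45, -0.15, 0, 0, -1, -61, 89, 60, -0.2, 0, 0, -1, -61, 89, 69, -0.2, 0, 0, -1, -61, 89, 85, -0.2, 0, 0, -1, -61, 89, 105, -0.2, 0, 0, -1, -61, 89, 125, -0.2, 0, 0, -1, -61, 89, 145, -0.2, 0, 0, -1, -61, 89, 150, -0.2, 0, 0, -1]
}}

```text
t: 36.32
tcp_pos: [0.5814, -0.2872, 0.1212]
ee_rot: [2.216, 2.011, 0.201]
wrist_force: [0.3, 0.3, -2.1]
grip_width: 0.083
```

Run:
```python
from h import *
st=r.get_state();print(st['grip_width'],st['tcp_pos'],st['wrist_force'])
for dz in(.004,.0005):
  p,R=rackpose(.04,dx=-.002,dz=dz,tilt=.2,dg=.097); print(p); rel(p,R)
```

```text
0.08307229432701424 [ 0.58144336 -0.28721173  0.12120969] [ 0.27216852  0.33534577 -2.07143157]
[ 0.58163411 -0.28991295  0.10810632]
shift [-2.7 -2.1 12.9] turn [-0.005 -0.004  0.002]
[ 0.58163411 -0.28991295  0.10460632]
shift [-2.7 -2.8 16.4] turn [-0.005 -0.004  0.002]
```

{"op": "drive_tool", "data": {
  "rows": [-2, -1, 6, 0, 0, 0, -1, -3, -2, 13, 0, 0, 0, -1, -3, -2, 13, 0, 0, 0, -1]
}}

```text
t: 36.57
tcp_pos: [0.5828, -0.2923, 0.1102]
ee_rot: [2.214, 2.006, 0.202]
wrist_force: [-0.4, 0.6, -1.6]
grip_width: 0.085
```

{"op": "drive_tool", "data": {
  "rows": [0, -0.5, 2, 0, 0, 0, -1, 0, -0.5, 2, 0, 0, 0, -1]
}}

```text
t: 36.73
tcp_pos: [0.5828, -0.2926, 0.1089]
ee_rot: [2.214, 2.006, 0.202]
wrist_force: [-0.1, 0.3, -1.9]
grip_width: 0.082
```

{"op": "drive_tool", "data": {
  "rows": [0, 0, 1, 0, 0, 0, -1, 0, 0, 1, 0, 0, 0, -1]
}}

```text
t: 36.9
tcp_pos: [0.5829, -0.2926, 0.1077]
ee_rot: [2.214, 2.006, 0.202]
wrist_force: [0.5, 0.5, -1.3]
grip_width: 0.079
```

{"op": "drive_tool", "data": {
  "rows": [0, 0, 1, 0, 0, 0, -1, 0, 0, 1, 0, 0, 0, -1]
}}

```text
t: 37.07
tcp_pos: [0.583, -0.2926, 0.1064]
ee_rot: [2.214, 2.006, 0.202]
wrist_force: [-0.4, 0.1, -1.0]
grip_width: 0.086
```

{"op": "drive_tool", "data": {
  "rows": [1, -0.5, 1.5, 0, 0, 0, -1, 1, -0.5, 1.5, 0, 0, 0, -1]
}}

```text
t: 37.23
tcp_pos: [0.5827, -0.2913, 0.1045]
ee_rot: [2.215, 2.006, 0.202]
wrist_force: [-0.5, 0.3, -0.6]
grip_width: 0.082
```

{"op": "drive_tool", "data": {
  "rows": [0, 0, 1, 0, 0, 0, -1, 0, 0, 1, 0, 0, 0, -1]
}}

```text
t: 37.4
tcp_pos: [0.5831, -0.2916, 0.1039]
ee_rot: [2.214, 2.006, 0.202]
wrist_force: [-0.6, 0.3, -0.1]
grip_width: 0.089
```

Run:
```python
from h import *
st=r.get_state();print(st['tcp_pos'],st['wrist_force'])
for dx,t in((.001,.2),(.001,.31)):
  p,R=rackpose(.04,dx=dx,dz=0,tilt=t,dg=.097); print(p); rel(p,R)
```

```text
[ 0.58314352 -0.29156932  0.10390452] [-0.60290641  0.28048314 -0.09214235]
[ 0.58461912 -0.29021245  0.10410632]
shift [1.5 1.3 0.1] turn [-0.001 -0.001  0.001]
[ 0.57456263 -0.28920344  0.10147169]
shift [ 1.5 -9.1  0.6] turn [-0.111 -0.001  0.001]
```

{"op": "drive_tool", "data": {
  "rows": [1.5, 1.5, 0.5, 0, 0, 0, -1, 1.5, 1.5, 0.5, 0, 0, 0, -1]
}}

```text
t: 37.57
tcp_pos: [0.585, -0.2904, 0.1038]
ee_rot: [2.214, 2.006, 0.201]
wrist_force: [-2.8, -2.0, 2.6]
grip_width: 0.085
```

{"op": "drive_tool", "data": {
  "rows": [0, 1.2, 0, 0, 0, 0, -1, 0, 1.2, 0, 0, 0, 0, -1]
}}

```text
t: 37.73
tcp_pos: [0.5857, -0.2904, 0.1039]
ee_rot: [2.215, 2.007, 0.201]
wrist_force: [-6.0, -0.8, 3.6]
grip_width: 0.082
```

Lip and base contact felt. Now tilt about the lower edge, release and withdraw.

{"op": "drive_tool", "data": {
  "rows": [0, -3, 0, -0.03, 0, 0, -1, 0, -6, 0.2, -0.06, 0, 0, -1, 0, -8.5, 0.4, -0.09, 0, 0, -1, 0, -10.6, 0.6, -0.11, 0, 0, -1, 0, -10.6, 0.6, -0.11, 0, 0, -1]
}}

```text
t: 38.15
tcp_pos: [0.5751, -0.2895, 0.1015]
ee_rot: [2.147, 1.944, 0.306]
wrist_force: [-4.4, -0.3, 6.0]
grip_width: 0.082
```

{"op": "drive_tool", "data": {
  "rows": [0, 0, 0, 0, 0, 0, -0.5, 0, 0, 0, 0, 0, 0, -0.5, 0, 0, 0, 0, 0, 0, -0.5, 0, 0, 0, 0, 0, 0, -0.5, 0, 0, 0, 0, 0, 0, -0.5, 0, 0, -20, 0, 0, 0, -0.5, 0, 0, -50, 0, 0, 0, -0.48, 0, 0, -90, 0, 0, 0, -0.4, 0, 0, -130, 0, 0, 0, -0.2, 0, 0, -170, 0, 0, 0, 0]
}}

```text
t: 38.98
tcp_pos: [0.5235, -0.2841, 0.2646]
ee_rot: [2.148, 1.946, 0.304]
wrist_force: [-0.7, -0.3, 0.3]
grip_width: 0.397
```

Run:
```python
from h import *
st=r.get_state();print(st['grip_width'],st['tcp_pos'],st['joints'].round(2))
S=r.snapshot('side');W=r.snapshot('wrist')
def pl(y,t=.31):
  a=Rn.from_rotvec(-t*EY);B=O+.018*EX+y*EY+.011*EZ
  return np.array([B+EY*sx*.03+a.apply(EZ)*h for sx in(-1,1) for h in(0,.11)])
for x in(S,W):
  for b in r.boxes_of('plate_1',x)[:4]: print(round(b['p'],2),np.round(b['extent']))
  for b in r.boxes_of('door_handle',x)[:2]: print('h',round(b['p'],2),np.round(b['extent']))
  for y in(-.04,.04): print(proj(x,pl(y)).round(0).tolist())
f=1.51;u=np.array([-np.sin(f),-np.cos(f),0]);n=np.array([np.cos(f),-np.sin(f),0])
hd=np.array([.6095,.0575,.18])+u*.165-n*.053; print('handle',hd)
rel([hd[0],hd[1],.30],pose(np.pi-f))
```

```text
0.39665984964409134 [ 0.52347656 -0.28407338  0.26456915] [-0.65  0.29  1.7   0.2   0.9  -0.65]
0.95 [332. 216.  32.  46.]
0.82 [299. 209.  29.  41.]
h 0.9 [109. 140.  90. 113.]
h 0.53 [255. 277.  82.  30.]
[[362.0, 261.0], [364.0, 225.0], [335.0, 253.0], [334.0, 218.0]]
[[326.0, 251.0], [325.0, 215.0], [301.0, 243.0], [298.0, 208.0]]
0.78 [246. 130.  10.  70.]
0.73 [245. 202.   4.  70.]
0.71 [240.   0. 135.  32.]
h 0.57 [ 21.  96. 162. 169.]
[[249.0, 228.0], [248.0, 268.0], [249.0, 190.0], [248.0, 219.0]]
[[249.0, 176.0], [248.0, 202.0], [249.0, 133.0], [248.0, 146.0]]
handle [0.44158462 0.10037687 0.18      ]
shift [ 374.6 -102.8  -72.1] turn [ 0.307  0.022 -0.158]
```

{"op": "drive_tool", "data": {
  "rows": [40, -10, -30, 0.1, 0, -0.05, 0, 80, -20, -60, 0.2, 0.01, -0.1, 0, 375, -102, -80, 0.307, 0.02, -0.158, 0, 375, -102, -80, 0.307, 0.02, -0.158, 0, 375, -102, -80, 0.307, 0.02, -0.158, 0, 375, -102, -80, 0.307, 0.02, -0.158, 0, 375, -102, -80, 0.307, 0.02, -0.158, 0, 375, -102, -80, 0.307, 0.02, -0.158, 0, 375, -102, -80, 0.307, 0.02, -0.158, 0, 375, -102, -80, 0.307, 0.02, -0.158, 0]
}}

```text
t: 40.12
tcp_pos: [0.439, 0.1034, 0.3072]
ee_rot: [2.151, 2.287, -0.005]
wrist_force: [0.3, 0.2, 0.3]
grip_width: 0.499
```

Run:
```python
from h import *
rel([.443,.0998,.25],pose(np.pi-1.51)); print(r.get_state()['tcp_pos'])
```

```text
shift [-3.7  3.8 57.3] turn [-0.001  0.003  0.   ]
[0.43899411 0.1034304  0.30724379]
```

{"op": "drive_tool", "data": {
  "rows": [-4, 4, 40, 0, 0, 0, 0, -4, 4, 80, 0, 0, 0, 0, -4, 4, 110, 0, 0, 0, 0, -4, 4, 127, 0, 0, 0, 0, -4, 4, 127, 0, 0, 0, -1, -4, 4, 127, 0, 0, 0, -1, -4, 4, 127, 0, 0, 0, -1, -4, 4, 127, 0, 0, 0, -1, -4, 4, 127, 0, 0, 0, -1, -4, 4, 127, 0, 0, 0, -1],
  "squeeze": 15
}}

```text
t: 40.95
tcp_pos: [0.4441, 0.0966, 0.1823]
ee_rot: [2.152, 2.285, -0.003]
wrist_force: [-19.4, 3.3, 14.5]
grip_width: 0.122
```

{"op": "drive_tool", "data": {
  "rows": [0, 0, 0, 0, 0, 0, -1, 0, 0, 0, 0, 0, 0, -1, 0, 0, 0, 0, 0, 0, -1]
}}

```text
t: 41.2
tcp_pos: [0.4434, 0.0967, 0.1822]
ee_rot: [2.153, 2.286, -0.005]
wrist_force: [-9.3, 1.6, 9.0]
grip_width: 0.105
```

Run:
```python
from h import *
st=r.get_state();print(st['grip_width'],st['wrist_force'],st['tcp_pos'])
p=st['tcp_pos'];R0=Rn.from_rotvec(st['ee_rot']).as_matrix()
h=np.array([.6095,.0575,p[2]])
for f in list(np.arange(.1,1.01,.1))+[1.5]:
    q=h+Rn.from_euler('z',f).as_matrix()@(p-h); print(round(f,2),(R0.T@(q-p)*1000).round(0),q.round(3))
```

```text
0.10471225509831111 [-9.29056054  1.5773604   9.01533917] [0.44338039 0.09667114 0.18218941]
0.1 [-17.  -4.   0.] [0.44  0.08  0.182]
0.2 [-33.  -6.   0.] [0.439 0.063 0.182]
0.3 [-51.  -7.   0.] [0.439 0.046 0.182]
0.4 [-68.  -6.   0.] [0.441 0.029 0.182]
0.5 [-84.  -4.   0.] [0.445 0.012 0.182]
0.6 [-101.    1.    0.] [ 0.45  -0.004  0.182]
0.7 [-117.    7.    0.] [ 0.457 -0.02   0.182]
0.8 [-132.   14.    0.] [ 0.466 -0.034  0.182]
0.9 [-147.   23.    0.] [ 0.476 -0.048  0.182]
1.0 [-160.   34.    0.] [ 0.487 -0.061  0.182]
1.5 [-209.  103.    1.] [ 0.559 -0.105  0.182]
```

{"op": "drive_tool", "data": {
  "rows": [-8, -2, 0, 0, 0, -0.05, -1, -23, -5, 0, 0, 0, -0.14, -1, -41, -7, 0, 0, 0, -0.24, -1, -58, -7, 0, 0, 0, -0.34, -1, -74, -6, 0, 0, 0, -0.44, -1, -91, -2, 0, 0, 0, -0.54, -1, -107, 3, 0, 0, 0, -0.64, -1, -123, 10, 0, 0, 0, -0.74, -1, -138, 18, 0, 0, 0, -0.84, -1, -147, 23, 0, 0, 0, -0.9, -1]
}}

```text
t: 42.03
tcp_pos: [0.4764, -0.0502, 0.1822]
ee_rot: [0.937, 2.996, -0.005]
wrist_force: [2.8, 4.2, -4.9]
grip_width: 0.103
```

{"op": "drive_tool", "data": {
  "rows": [-17, -4, 0, 0, 0, -0.1, -1, -33, -6, 0, 0, 0, -0.2, -1, -51, -7, 0, 0, 0, -0.3, -1, -68, -6, 0, 0, 0, -0.4, -1, -80, -5, 0, 0, 0, -0.48, -1, -89, -3, 0, 0, 0, -0.53, -1, -94, -1, 0, 0, 0, -0.56, -1, -94, -1, 0, 0, 0, -0.56, -1]
}}

```text
t: 42.7
tcp_pos: [0.5532, -0.1048, 0.1823]
ee_rot: [0.077, 3.139, -0.008]
wrist_force: [-1.5, -6.3, -3.8]
grip_width: 0.106
```

Run:
```python
from h import *
st=r.get_state();print(st['grip_width'],st['wrist_force'],st['tcp_pos']); rel([.5582,-.1076,st['tcp_pos'][2]],pose(np.pi))
```

```text
0.10566132152235565 [-1.48020016 -6.26865349 -3.76472077] [ 0.55315702 -0.1047705   0.18228737]
shift [-5.2 -2.6  0. ] turn [-0.005  0.001 -0.049]
```

{"op": "drive_tool", "data": {
  "rows": [-5, -2, 0, 0, 0, -0.03, -1, -8, -3, 0, 0, 0, -0.05, -1, -8, -3, 0, 0, 0, -0.05, -1]
}}

```text
t: 42.95
tcp_pos: [0.5608, -0.1073, 0.1823]
ee_rot: [-0.0, 3.14, -0.006]
wrist_force: [0.2, -2.6, -6.2]
grip_width: 0.109
```

{"op": "drive_tool", "data": {
  "rows": [-3, 0, 0, 0, 0, 0, -1, -3, 0, 0, 0, 0, 0, -1]
}}

```text
t: 43.12
tcp_pos: [0.562, -0.1075, 0.1823]
ee_rot: [-0.002, -3.139, 0.007]
wrist_force: [-10.2, -6.3, -1.9]
grip_width: 0.106
```

{"op": "drive_tool", "data": {
  "rows": [-1.5, 0, 0, 0, 0, 0, -1, -1.5, 0, 0, 0, 0, 0, -1]
}}

```text
t: 43.28
tcp_pos: [0.5625, -0.1075, 0.1821]
ee_rot: [-0.002, -3.136, 0.006]
wrist_force: [-15.8, -6.8, 2.0]
grip_width: 0.105
```

{"op": "drive_tool", "data": {
  "rows": [3, 0, 0, 0, 0, 0, -0.5, 4, 0, 0, 0, 0, 0, 0, 4, 0, 0, 0, 0, 0, 0, 4, 0, 0, 0, 0, 0, 0, 4, 0, 0, 0, 0, 0, 0, 4, 0, 0, 0, 0, 0, 0, 4, 0, -40, 0, 0, 0, 0, 4, 0, -80, 0, 0, 0, 0, 4, 0, -120, 0, 0, 0, 0, 50, 0, -150, 0, 0, 0, 0]
}}

```text
t: 44.12
tcp_pos: [0.5295, -0.1068, 0.3294]
ee_rot: [0.0, 3.134, -0.008]
wrist_force: [1.1, -1.1, 0.8]
grip_width: 0.498
```

{"op": "drive_tool", "data": {
  "rows": [60, -40, -30, 0, 0, 0, 0, 120, -40, -30, 0, 0, 0, 0, 120, -40, -30, 0, 0, 0, 0, 120, -40, -30, 0, 0, 0, 0, 120, -40, -30, 0, 0, 0, 0]
}}

```text
t: 44.53
tcp_pos: [0.4047, -0.1467, 0.3563]
ee_rot: [0.004, 3.138, -0.007]
wrist_force: [-0.0, -0.3, 0.3]
grip_width: 0.5
```

Run:
```python
from h import *
S=r.snapshot('side');T=r.snapshot('top');st=r.get_state();print(st['t'],st['tcp_pos'],st['wrist_force'])
for q in('plate_1','marker','tweezers','dropper_bottle_1','door'):
  for b in r.boxes_of(q,S)[:2]: print(q,round(b['p'],2),np.round(b['extent']))
cv2.imwrite('pics/vf.png',cv2.resize(cv2.cvtColor(S['img'],4)[90:360,110:470],(800,600),interpolation=2))
a=cv2.imread('pics/s0.png') if 0 else cv2.imread('pics/side1.png'); b=cv2.cvtColor(S['img'],4)
# door region difference vs first picture
print('door diff',np.abs(a[140:232,166:250].astype(int)-b[140:232,166:250]).mean())
```

```text
44.6333 [ 0.40662935 -0.14633115  0.35537757] [-0.10287297 -0.40060704  0.63323342]
plate_1 0.93 [335. 217.  27.  45.]
plate_1 0.91 [297. 207.  32.  44.]
marker 0.94 [255. 276.  83.  28.]
marker 0.69 [166. 141.  83.  95.]
tweezers 0.85 [251. 295.  75.  25.]
dropper_bottle_1 0.53 [353. 213.  12.  17.]
door 0.55 [167. 140.  85.  94.]
door diff 4.013586956521739
```

View pics/vf.png

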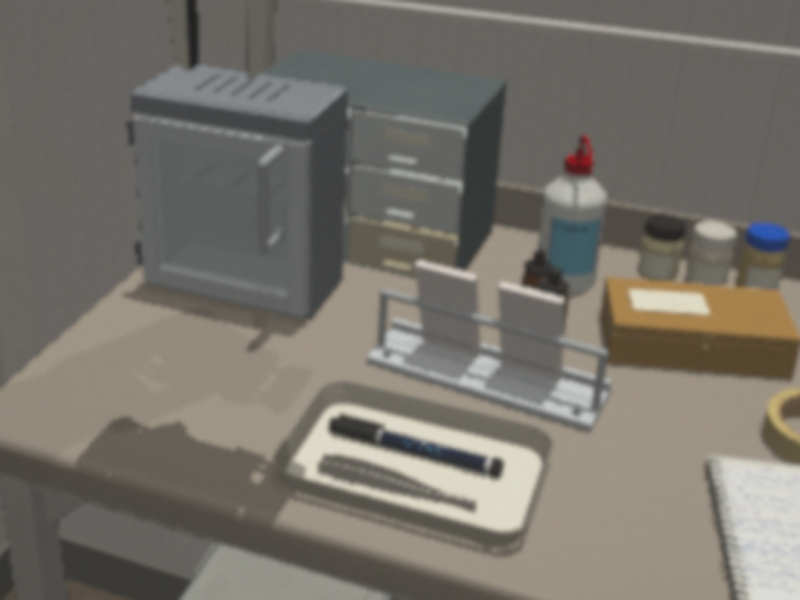

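```bash
python3 -c "
from workcell import r
print(r.job_done())"
```

```text
the job is handed in; nothing more can be done
None
```

The job is finished and handed in at about 45 s of the 210 s allowed. I used all 16 picture views.

- **Tray:** the marker and the tweezers were both there, and both now lie in the enamel tray. The first grip on the marker closed too slowly and missed without moving it; the second held.
- **Door:** I swung it to about 1.51 rad (86°), judged from the arm's path, and shut it at the end. The last push met 10 to 16 N with the handle within about 4 mm of its starting place. The final picture shows the door as it was at the start.
- **Plates:** two were present, in the slots 97 and 141 mm from the hinge. Both now lean on the rack, about 80 mm apart centre to centre. I felt each one touch the base and the lip before letting go. In the last side picture both stand where the lip-and-rail pose predicts, to within a pixel or two.
- **Dropper bottles:** none was touched. In the last picture both still stand where they were, partly hidden behind a plate.
- **Disagreement:** the wrist camera put the first plate about 2 mm off in x from the model. The side view did not show this, and I left the plate as it was.

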